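# Stack used sample cups, dose them with detergent and lid the stack

### The job

Get the used steel sample cups ready for wash-up: nest all of them, mouth up, into one stack in the cup place on the carriage while it is out from under the pump, then slide the carriage fully in so that the stack stands under the spout, and press the pump head fully down and let it come up again. Then pull the carriage fully back out and put the lid, knob up, squarely on the top cup. Do not work the pump unless the stack is under its spout, and do not shift or knock over the jars, weight, dish and bottle standing around.

Things in the scene. Friction and masses are not known exactly. Their poses are not given: they have to be found in the camera images.
- cup1: one of 3 to 5 identical steel cups (absent ones: None), mouth up on the bench. 56 mm tall; conical body, outer diameter 43 mm at the foot, 56 mm at 30 mm height; there a flat shoulder steps out to a straight collar, outer 66, inner 61 mm, up to the rim. Grip across the collar. Set into another, its shoulder rests on the lower rim, 26 mm higher, the collar showing. Origin: centre of underside, z up
- cup2: identical to cup1 (may be None), 90 g; in a full stack of n cups the origins stand 0, 26, 52, ... mm above the carriage's cup place
- cup3: identical to cup1 (may be None), 90 g; in a full stack of n cups the origins stand 0, 26, 52, ... mm above the carriage's cup place
- cup4: identical to cup1 (may be None), 90 g; in a full stack of n cups the origins stand 0, 26, 52, ... mm above the carriage's cup place
- cup5: identical to cup1 (may be None), 90 g; in a full stack of n cups the origins stand 0, 26, 52, ... mm above the carriage's cup place
- lid: the stack's lid, knob up on the bench: steel disc, diameter 72 mm, 4 mm thick, under it a round boss (diameter 52, 6 mm deep), on top a black knob (diameter 18, 26 mm tall). Heights: boss 0 to 6, disc 6 to 10, knob 10 to 36 mm. On a cup the boss enters the mouth and the disc rests on the rim; the lid's origin is then 50 mm above that cup's. Origin: centre of the boss's underside, z up. 80 g
- station: dosing station, fixed: a low aluminium track 80 mm wide along its y, from y = -140 to +250 mm, end stops 30 mm tall, and a white pump bottle (diameter 68 mm) with its axis at x = +90, y = -80 mm. The pump's spout reaches from there to x = 0 over the track, its underside about 206 mm above the bench. Origin: on the bench, on the track's centre line; z up
- sled (a joint): the carriage on the track, in m: 0 = fully out (at the stop away from the pump; the cup place is then at y = +90 mm of the station), 0.17 = fully in (cup place straight under the pump's spout). It grows as the carriage moves along the station's -y. It starts within 40 mm of fully out. Slides with about 1.5 N friction and stays where left
- sled_well (a point): centre of the cup place on the carriage, at its floor (23 mm above the bench): a round steel collar 10 mm tall, inner diameter 56 mm, outer 62 mm, in which one cup's foot stands loosely. z up, axes parallel to the station's
- sled_handle (a point): centre of the top of the carriage's upright white handle, a plate 14 mm thick along x, 26 mm wide along y, 62 mm tall, top 85 mm above the bench; 115 mm from the cup place towards the station's +y. Grip it across its 14 mm thickness from above and move it along the track
- pump (a joint): the pump head's travel, in m: 0 = up, 0.012 = fully down. Sprung: about 3 N to start it, 9 N fully down; it returns by itself
- pump_top (a point): centre of the flat top of the pump head (white round cap, diameter 42 mm) on the bottle's axis, 232 mm above the bench when up; press it straight down here. The spout is part of the head and moves with it
- jar_a: bystander: amber glass jar, diameter 44 mm, 55 mm tall, stands among the cups; origin at its underside, z up
- weight: bystander: brass calibration weight, diameter 38 mm, 50 mm tall; origin at its underside, z up
- jar_b: bystander: clear glass jar, diameter 52 mm, 75 mm tall; origin at its underside, z up
- dish: bystander: closed clear dish, diameter 80 mm, 28 mm tall; origin at its underside, z up
- bottle: bystander: white plastic bottle, diameter 54 mm, 100 mm tall; origin at its underside, z up
There are look-alikes about, which are no part of the job. Leave any brown or purple look-alike of the cup5 alone.

How it is judged:
By the outcome, as a careful person would: the job done as asked, in the order asked, and still so for the second after the job is handed in, with the robot touching nothing.
Of cup1, cup2, cup3, cup4, cup5 only 3 to 5 are there at a start; the rules pass over those that are not, and their reading is None.
At some moment in a run one of cup1, cup2, cup3, cup4, cup5, lid may be knocked a few centimetres aside while the robot is not near it.
It also fails if it takes over 210 s, if anything falls off the work surface, if the arm or the gripper's body presses on something with over 40 N, if the wrist force passes 120 N, or if a joint passes its speed limit or range.

### The arm

A 6-joint arm with a two-finger parallel gripper is mounted at the origin on the work surface. World frame = base frame: x ahead of the robot, y to its left, z up, the work surface at z = 0. Lengths are in m, angles in rad, forces in N, time in s.
With the tool pointing down it reaches from about 0.35 to 0.975 m from the base axis. Payload 4.9 kg.
Tool frame: the origin (TCP) lies at the very end of the fingers, on their centre line; the grasp point (between the pads) lies 19 mm behind it; x points along the fingers, z is the direction in which the jaws open and shut, and the axes are right-handed (so a half turn about x gives the same grasp; the last joint's range is limited). The gripper opens to 85 mm and grips with 20 to 120 N. Pads are 22 mm wide; open, the fingers measure 114 mm over their backs; the gripper's body (76 mm by 85 mm) begins 54 mm behind the grasp point. The pads swing forward as they close: fully open they stand 13 mm farther back than shut.
Start: joints at [1.154, 0.053, 1.613, -0, 1.476, -0.119], TCP at [0.183, 0.597, 0.231] pointing down, gripper open.
Joint ranges: [-3.01, 3.01], [-1.01, 2.22], [0.06, 2.58], [-1.02, 4.17], [0.09, 2.62], [-3.14, 3.14]. Speed limits (rad/s): [2.57, 2.57, 3.14, 3.14, 3.14, 3.14].

### API

Orientations are given as a unit quaternion [w, x, y, z].
In Python, from plant import manip, vision, job gives the robot as it stands.
- The arm moves only by the tool servo_tool, never from a script. Its arguments are lists of equal length, an entry for each row: "twist": the turn, a rotation vector about the world's x, y, z in rad, a list of three; "xyz": the shift along the world's x, y, z in cm, a list of three; "fingers": the opening, from 0 (shut) to 1 (fully open). In form: {"twist": [[wx, wy, wz], ...], "xyz": [[x, y, z], ...], "fingers": [fingers, ...]}. A call has 1 to 8 rows; each row shifts and turns the commanded pose from where the row before left it; what a row does not reach is not made up. A row lasts 1/8 s, in which the tool goes at most 62.5 mm and 10.7 degrees, less where a joint would pass 70% of its speed; a pose out of reach is approached as far as the arm can. A call with a gripper value outside its range is refused whole. The fingers move at their own pace and stop on an object; the grip force is fixed at half the most. Time passes only in rows, so rows that do not move let the fingers close. It gives the time, the measured TCP pose, the force and the opening at its end, in the units of the state.
- manip.state(): the state, without advancing time (a new reading comes with each control period).
- vision.grab_frame(name): name is "side" or "top"; returns the picture (480x640x3 uint8, red, green, blue); there is no depth.
- vision.get_calibration(name): a dict with "camera_matrix" (3x3 intrinsics, pixels), "k1" (the pictures are not rectified: a ray, as slopes to the right and down, at radius r is drawn at 1 + k1 r^2 times it, then the intrinsics apply), "origin" and "orientation" of the camera in the world. Camera axes: x right, y up, looking along -z (the intrinsics and any distortion apply to the point x, -y, -z); pixel columns grow to the right and rows downward; lengths in m; the calibration is good to about 2 mm. A picture is of the moment at which its call begins. get_calibration takes no time and is no camera call.
- job.job_done(): hands the job in, once; it reports no verdict.
Trained networks look in the newest picture that a camera, given by its name, has taken for a name from the list of things; names that differ only in an ending like _2 or _b are one class to them, and where a whole thing is asked for, a point or a joint stands for the part that bears it (a point fixed in the world has none). Each returns a list of dicts, best first, with "score" (0 to 1); they miss things now and then, are a little off and sometimes report something else, mostly with a low value. They report only what shows in the picture. A call takes as long as a camera call. They do not tell look-alikes from the thing itself.
- vision.spot_in(camera, label): "extent" ([centre column, centre row, width, height] in pixels, round what is visible of it).
The state is a dict: "time": time; "joint_pos": joint angles; "joint_vel": joint speeds; "joint_efforts": joint torques, N m; "tool_pos": TCP position; "tool_rot": TCP orientation; "contact_force": force on the tool from outside, world axes, zero at the start; "ft_torque": the same for the moment, N m; "gripper_width": opening from 0.0 (shut) to 1.0 (fully open).
Only numpy, scipy, OpenCV 4.12 (cv2) and the standard library are available. Lean on these libraries where they do the work, as an engineer would, in place of code of your own. Each camera call takes 0.05 s, during which the arm holds its last target.

## Working session

There is one attempt and no reset: what is moved stays moved. The work goes in short steps, Python scripts to look and compute and a tool call to move; the robot and the scene stay as the last step left them, time stands still between calls to the robot, and variables do not carry over. Pictures are saved under pics/ and viewed, and the job is handed in when it is done.

Besides the shell and the picture viewer there is one more tool, called after "Request:" as name(argument=value, ...) on one line, values as JSON. servo_tool: Moves the arm, as the interface text tells. Its arguments: {"type":"object","properties":{"twist":{"type":"array","items":{"type":"array","items":{"type":"number"}}},"xyz":{"type":"array","items":{"type":"array","items":{"type":"number"}}},"fingers":{"type":"array","items":{"type":"number"}}},"required":["twist","xyz","fingers"]}

```bash
ls; mkdir -p pics
cat > h.py <<'E'
import numpy as np, cv2
from plant import manip, vision, job
from scipy.spatial.transform import Rotation as R
def cal(n):
    c=vision.get_calibration(n); q=np.array(c["orientation"],float)
    if q.shape==(4,): M=R.from_quat(q[[1,2,3,0]]).as_matrix()
    else: M=q
    return np.array(c["camera_matrix"]),c["k1"],np.array(c["origin"]),M
def proj(n,p):
    K,k,o,M=cal(n); d=(np.atleast_2d(p)-o)@M
    s=np.c_[d[:,0]/-d[:,2],-d[:,1]/-d[:,2]]; r2=(s**2).sum(1,keepdims=True); s=s*(1+k*r2)
    return s@K[:2,:2].T+K[:2,2]
def ray(n,uv):
    K,k,o,M=cal(n); sd=np.linalg.solve(K[:2,:2],np.array(uv,float)-K[:2,2]); s=sd.copy()
    for _ in range(20): s=sd/(1+k*(s@s))
    return o,M@np.array([s[0],-s[1],-1])
def atz(n,uv,z):
    o,d=ray(n,uv); return o+d*(z-o[2])/d[2]
def save(n,f):
    im=vision.grab_frame(n); cv2.imwrite(f"pics/{f}.png",im[:,:,::-1]); return im
E
python3 - <<'E'
from h import *
print(vision.get_calibration("top"));print(vision.get_calibration("side"))
save("top","t0");save("side","s0");print(manip.state())
E
```

```text
pics
{'camera_matrix': array([[486.98751411,   0.        , 316.95797964],
       [  0.        , 486.98751411, 234.2452459 ],
       [  0.        ,   0.        ,   1.        ]]), 'k1': 0.03211277491537466, 'origin': array([ 0.47921908, -0.04404524,  1.10427292]), 'orientation': array([-0.69600308, -0.05481   ,  0.03446019,  0.71511403])}
{'camera_matrix': array([[486.99433901,   0.        , 315.33416309],
       [  0.        , 486.99433901, 243.28429453],
       [  0.        ,   0.        ,   1.        ]]), 'k1': 0.04361483978361432, 'origin': array([ 0.33887534, -0.66553838,  0.81743747]), 'orientation': array([ 0.90126139,  0.39526252, -0.06164242, -0.16642011])}
{'time': 0.1, 'joint_pos': array([ 1.15401827e+00,  5.32861824e-02,  1.61418540e+00,  1.81586833e-05,
        1.47599854e+00, -1.19023038e-01]), 'joint_vel': array([ 0.00198485, -0.00148105, -0.00352181, -0.00123641, -0.00181949,
        0.00041578]), 'joint_efforts': array([ 1.18007074e-04, -3.94903457e+01, -3.71363604e+01, -7.35356139e-05,
        3.92525093e-03,  1.64007218e-05]), 'tool_pos': array([0.1831334 , 0.59696657, 0.2301717 ]), 'tool_rot': array([ 0.56805326, -0.42062717,  0.56921332,  0.41998152]), 'contact_force': array([0.16778661, 0.47979476, 0.71127443]), 'ft_torque': array([ 0.02834091, -0.00480708,  0.01729676]), 'gripper_width': 0.9982226148092556}
```

View pics/t0.png

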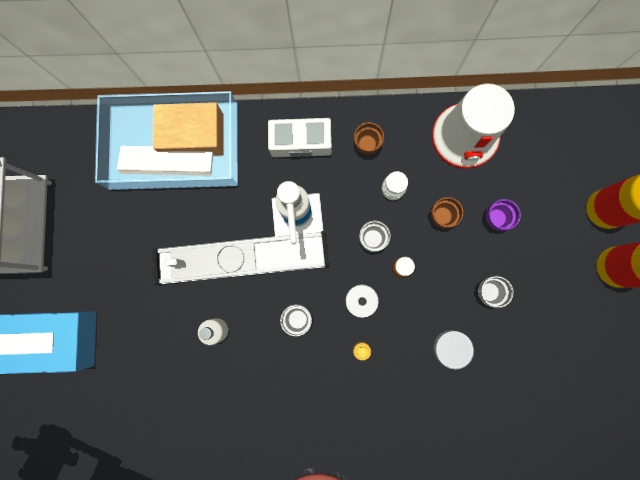

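View pics/s0.png

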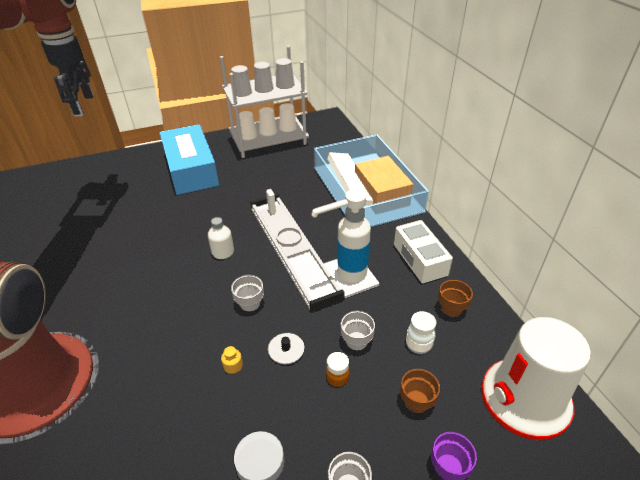

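Run:
```python
from h import *
im=cv2.imread("pics/t0.png")
c=cv2.resize(im[210:370,140:540],None,fx=2,fy=2,interpolation=cv2.INTER_CUBIC);cv2.imwrite("pics/t0c.png",c)
for l in ["cup1","lid","sled","sled_handle","sled_well","pump_top","station","jar_a","jar_b","weight","dish","bottle"]:
    z={"cup1":.056,"lid":.01,"sled_handle":.085,"sled_well":.033,"pump_top":.232,"sled":.03,"station":.02,"jar_a":.055,"jar_b":.075,"weight":.05,"dish":.028,"bottle":.1}[l]
    for d in vision.spot_in("top",l):
        e=d["extent"]; print(l,round(d["score"],2),np.round(e,1),atz("top",e[:2],z).round(4))
```

```text
cup1 0.88 [374.  237.9  30.3  30. ] [ 0.6013 -0.1385  0.056 ]
cup1 0.72 [369.3 139.7  25.4  30.4] [ 0.8204 -0.1367  0.056 ]
cup1 0.69 [449.6 214.1  29.6  26.9] [ 0.6483 -0.303   0.056 ]
cup1 0.67 [503.7 216.1  38.6  30.8] [ 0.6404 -0.4172  0.056 ]
cup1 0.57 [294.9 320.6  32.9  30.2] [0.4294 0.036  0.056 ]
lid 0.96 [362.1 300.9  32.9  30. ] [ 0.4667 -0.1107  0.01  ]
sled 0.77 [209.4 260.9  89.9  34.4] [0.5634 0.2256 0.03  ]
sled_handle 0.65 [211.5 260.1  91.2  36.1] [0.5607 0.2073 0.085 ]
sled_well 0.86 [212.  262.1  92.   34.7] [0.5603 0.219  0.033 ]
pump_top 0.32 [209.8 260.5  93.4  36.8] [0.5483 0.1742 0.232 ]
station 0.58 [241.  234.  173.8  98.8] [0.6229 0.1567 0.02  ]
jar_a 0.58 [395.2 186.2  28.8  30. ] [ 0.7138 -0.1892  0.055 ]
jar_b 0.58 [395.2 186.2  28.8  30. ] [ 0.7094 -0.1865  0.075 ]
weight 0.61 [363.4 353.6  17.2  19.3] [ 0.3573 -0.1068  0.05  ]
```

View pics/t0c.png

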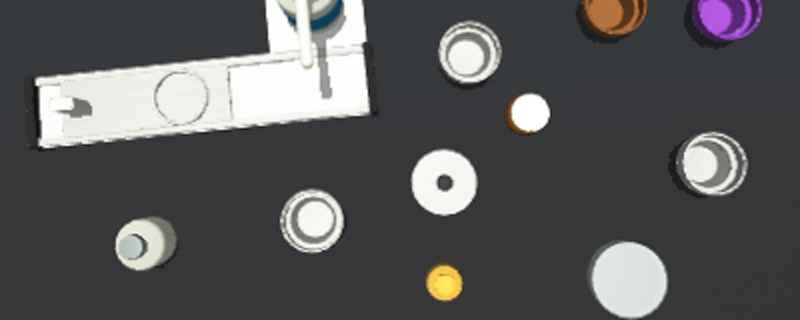

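```bash
cat >> h.py <<'E'
from scipy.optimize import minimize
CUP=[(0,.0215),(.03,.028),(.03,.033),(.056,.033)]
LID=[(.006,.036),(.01,.036)]
def circ(x,y,z,r):
    t=np.linspace(0,2*np.pi,48,endpoint=False); return np.c_[x+r*np.cos(t),y+r*np.sin(t),np.full(48,z)]
def sil(n,x,y,prof,z0=0):
    P=proj(n,np.vstack([circ(x,y,z0+z,r) for z,r in prof])); return cv2.convexHull(P.astype(np.float32))
S=4
def mask(im,box,thr,dmax=None):
    """bright, grey mask in box, upsampled"""
    a,b,c,d=box; g=cv2.resize(im[b:d,a:c],None,fx=S,fy=S,interpolation=cv2.INTER_LINEAR).astype(int)
    m=(g.mean(2)>thr)
    return m
def fit(n,im,x,y,prof,z0=0,thr=95,pad=6,dbg=None):
    h=sil(n,x,y,prof,z0)[:,0]; a,b=np.floor(h.min(0)-pad).astype(int); c,d=np.ceil(h.max(0)+pad).astype(int)
    a=max(a,0);b=max(b,0);c=min(c,640);d=min(d,480)
    m=mask(im,(a,b,c,d),thr)
    def draw(p):
        h=sil(n,p[0],p[1],prof,z0)[:,0]; M=np.zeros(m.shape,np.uint8)
        q=((h-[a,b]+.5)*S-.5); cv2.fillPoly(M,[np.round(q*16).astype(np.int32)],1,shift=4); return M.astype(bool)
    def cost(p):
        M=draw(p); return -(M&m).sum()/(M|m).sum()
    r=minimize(cost,[x,y],method="Nelder-Mead",options=dict(initial_simplex=[[x,y],[x+.01,y],[x,y+.01]],xatol=1e-4,fatol=1e-5))
    if dbg:
        o=(cv2.resize(im[b:d,a:c],None,fx=S,fy=S)[:,:,::-1]).copy(); cs,_=cv2.findContours(draw(r.x).astype(np.uint8),0,1); cv2.drawContours(o,cs,-1,(0,0,255),1)
        cv2.imwrite(f"pics/{dbg}.png",cv2.resize(o,(200,200)))
    return r.x,-r.fun
E
python3 - <<'E'
from h import *
for n in ["top","side"]:
    im=cv2.imread(f"pics/{n[0]}0.png")[:,:,::-1]
    T=[]
    for i,(uv,p,z) in enumerate([((375,236),CUP,.056),((296,320),CUP,.056),((495,292),CUP,.056),((362,301),LID,.01)]):
        x,y,_=atz("top",uv,z)
        try: print(n,i,fit(n,im,x,y,p,dbg=f"d{n}{i}"))
        except Exception as e: print(e)
        T.append(cv2.imread(f"pics/d{n}{i}.png"))
    cv2.imwrite(f"pics/d{n}.png",np.hstack(T))
E
```

```text
top 0 (array([ 0.60769363, -0.14040344]), np.float64(0.973261609049917))
top 1 (array([0.43011794, 0.0352801 ]), np.float64(0.9753181051663345))
top 2 (array([ 0.48059067, -0.39295597]), np.float64(0.8898994734322643))
top 3 (array([ 0.46688016, -0.10988377]), np.float64(0.9150059854939793))
side 0 (array([ 0.60708686, -0.13539611]), np.float64(0.9102839931153184))
side 1 (array([0.43019434, 0.04075099]), np.float64(0.9729586074015015))
side 2 (array([ 0.48056843, -0.3882052 ]), np.float64(0.9870106866623369))
side 3 (array([ 0.46699682, -0.10508346]), np.float64(0.8755686379448756))
```

Run:
```python
import cv2,numpy as np
cv2.imwrite("pics/dd.png",np.vstack([cv2.imread("pics/dtop.png"),cv2.imread("pics/dside.png")]))
```

```text
(no output)
```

View pics/dd.png

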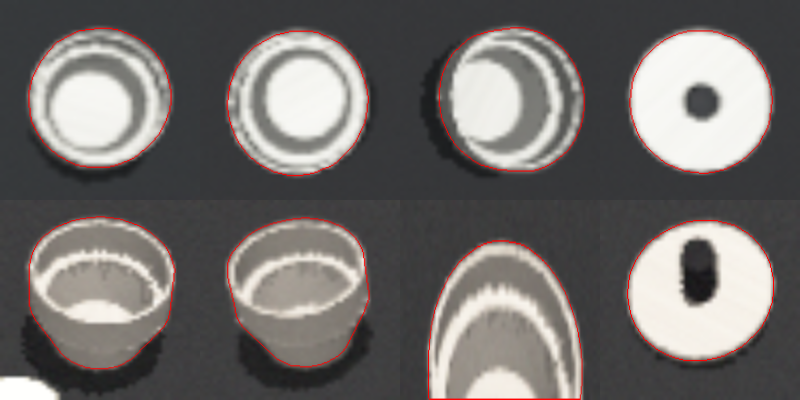

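Run:
```python
import cv2
im=cv2.imread("pics/t0.png"); cv2.imwrite("pics/t0s.png",cv2.resize(im[170:300,145:345],None,fx=4,fy=4,interpolation=cv2.INTER_CUBIC))
im=cv2.imread("pics/s0.png"); cv2.imwrite("pics/s0s.png",cv2.resize(im[180:320,230:400],None,fx=4,fy=4,interpolation=cv2.INTER_CUBIC))
```

```text
(no output)
```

View pics/t0s.png

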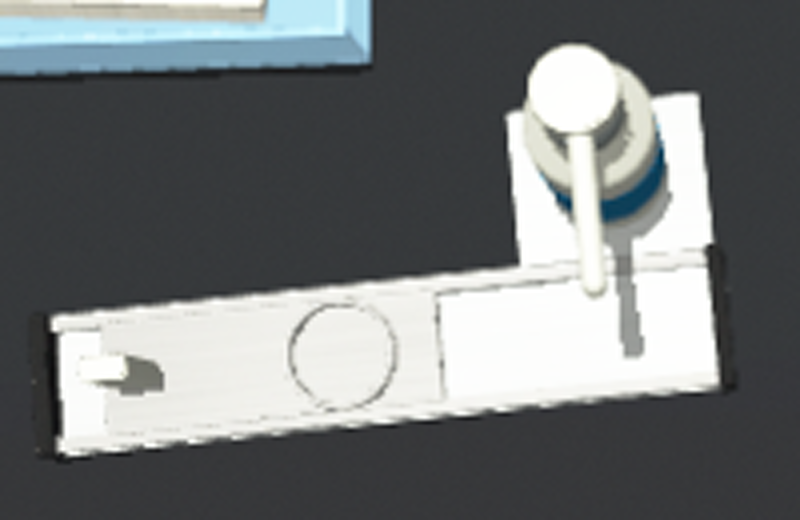

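View pics/s0s.png

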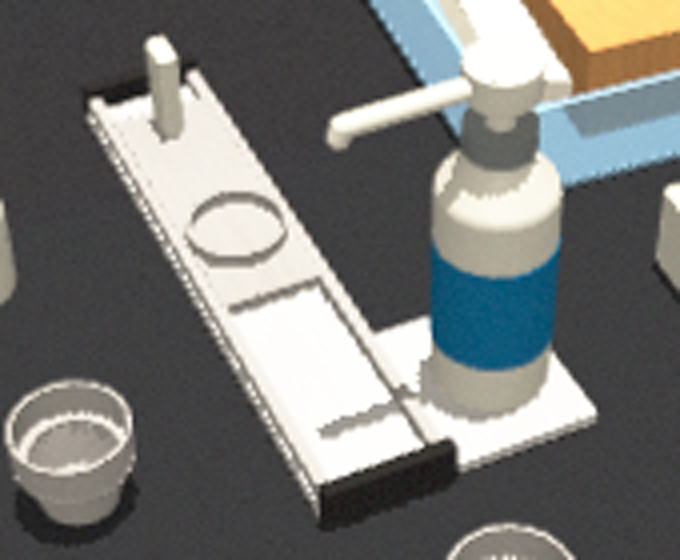

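Run:
```python
from h import *
T=lambda u,v:((u+.5)/4-.5+145,(v+.5)/4-.5+170)
Q=lambda u,v:((u+.5)/4-.5+230,(v+.5)/4-.5+180)
for nm,t,s,z in [("pump",(572,89),(500,68),.232),("well",(343,354),(237,228),.033),("handle",(103,369),(160,42),.085)]:
    a=atz("top",T(*t),z);b=atz("side",Q(*s),z);print(nm,a.round(4),b.round(4))
for c in [(50,316),(63,455),(720,388),(710,250)]: print(atz("top",T(*c),.01).round(4))
for n in ("top","side"):
    im=vision.grab_frame(n)
    cv2.imwrite(f"pics/arm_{n}.png",im[:,:,::-1])
```

```text
pump [0.67   0.0314 0.232 ] [0.6666 0.0281 0.232 ]
well [0.568  0.1782 0.033 ] [0.5678 0.1784 0.033 ]
handle [0.5594 0.2943 0.085 ] [0.562  0.3063 0.085 ]
[0.5963 0.3498 0.01  ]
[0.5174 0.3411 0.01  ]
[ 0.5449 -0.0296  0.01  ]
[ 0.6232 -0.0261  0.01  ]
```

```bash
cat >> h.py <<'E'
def st():
    s=manip.state(); q=np.array(s["tool_rot"]); M=R.from_quat(q[[1,2,3,0]]).as_matrix()
    print("t",round(s["time"],2),"p",s["tool_pos"].round(4),"F",s["contact_force"].round(1),"w",round(s["gripper_width"],3),"x",M[:,0].round(3),"z",M[:,2].round(3),"q6",s["joint_pos"].round(3))
    return s,M
E
python3 - <<'E'
from h import *
s,M=st()
# level + jaw yaw to station x dir (0.997,.073)
for sg in (1,-1):
    z=sg*np.array([np.cos(.073),np.sin(.073),0]); x=np.array([0,0,-1.]); y=np.cross(z,x)
    G=np.c_[x,y,z]; print(sg,R.from_matrix(G@M.T).as_rotvec().round(4))
for nm,uv,z in [("jar_a",(404,267),.055),("jar_b",(396,180),.075),("weight",(362,351),.05),("bottle",(206,333),.1)]: print(nm,atz("top",uv,z).round(3))
E
```

```text
t 0.8 p [0.1834 0.5975 0.2313] F [-0.4  0.2  0.5] w 1.003 x [ 0. -0. -1.] z [ 0.293  0.956 -0.   ] q6 [ 1.154  0.053  1.613 -0.     1.476 -0.119]
1 [ 0.  -0.  -1.2]
-1 [0.     0.     1.9416]
jar_a [ 0.537 -0.2    0.055]
jar_b [ 0.723 -0.189  0.075]
weight [ 0.363 -0.104  0.05 ]
bottle [0.411 0.214 0.1  ]
```

View pics/arm_side.png

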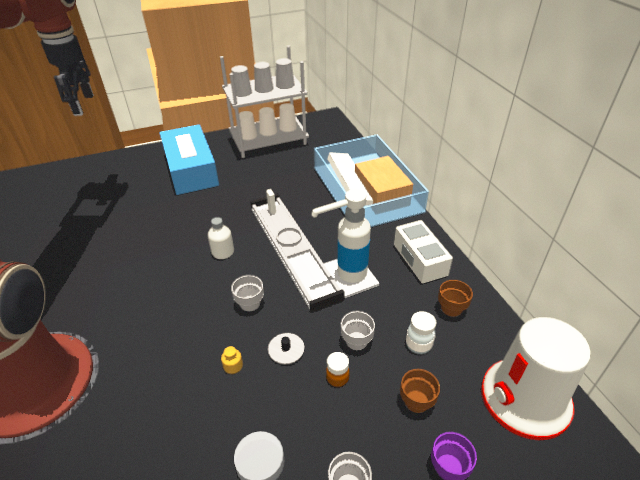

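Request:
servo_tool(twist=[[0,0,-0.1],[0,0,-0.1],[0,0,-0.1],[0,0,-0.1],[0,0,-0.1],[0,0,-0.1],[0,0,-0.1],[0,0,-0.1]], xyz=[[2.05,-4.66,0],[2.05,-4.66,0],[2.05,-4.66,0],[2.05,-4.66,0],[2.05,-4.66,0],[2.05,-4.66,0],[2.05,-4.66,0],[2.05,-4.66,0]], fingers=[1,1,1,1,1,1,1,1])

```text
time: 1.8
tool_pos: [0.3478, 0.2232, 0.2316]
tool_rot: [0.688, -0.165, 0.687, 0.165]
contact_force: [1.1, 0.6, 0.1]
gripper_width: 0.997
```

Request:
servo_tool(twist=[[0,0,-0.1],[0,0,-0.1],[0,0,-0.1],[0,0,-0.1],[0,0,0],[0,0,0],[0,0,0]], xyz=[[2.05,-4.66,0],[2.05,-4.66,0],[2.05,-4.66,0],[2.05,-4.66,0],[0,0,-5],[0,0,-5],[0,0,0]], fingers=[1,1,1,1,1,1,1])

```text
time: 2.68
tool_pos: [0.426, 0.0384, 0.1272]
tool_rot: [0.703, -0.025, 0.71, 0.026]
contact_force: [-0.3, 0.3, -0.1]
gripper_width: 1.002
```

Run:
```python
from h import *
s,M=st()
a=save("top","t1");b=save("side","s1")
cv2.imwrite("pics/c1.png",np.hstack([cv2.resize(i[y0:y0+150,x0:x0+150,::-1],(400,400)) for i,x0,y0 in [(a,220,245),(b,175,200)]]))
```

```text
t 2.67 p [0.426  0.0384 0.1272] F [-0.3  0.3 -0.1] w 1.002 x [-0.009  0.001 -1.   ] z [ 0.997  0.072 -0.009] q6 [-0.085 -0.356  2.155  0.     1.352 -0.157]
```

View pics/c1.png

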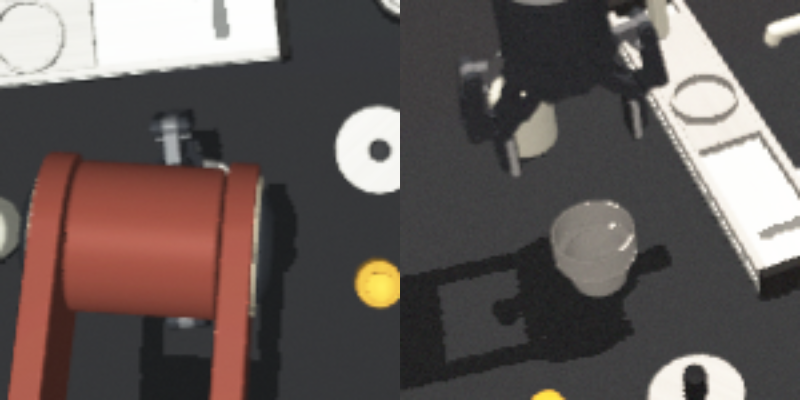

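Run:
```python
from h import *
s,M=st(); p=s["tool_pos"]
for b in (0,.013):
  for sg in (-1,1):
    for w in (.0425,.05): print(b,sg,w,proj("side",p+M[:,2]*sg*w-M[:,0]*b).round(1))
im=cv2.imread("pics/s1.png"); cv2.imwrite("pics/c2.png",cv2.resize(im[225:285,190:290],None,fx=8,fy=8,interpolation=cv2.INTER_CUBIC))
```

```text
t 2.77 p [0.4299 0.0383 0.1326] F [ 0.  -0.1  1.5] w 1.005 x [ 0.001 -0.    -1.   ] z [0.997 0.073 0.001] q6 [-0.084 -0.359  2.148 -0.     1.352 -0.157]
0 -1 0.0425 [[221.7 267. ]]
0 -1 0.05 [[218.  268.2]]
0 1 0.0425 [[262.3 253.9]]
0 1 0.05 [[265.8 252.8]]
0.013 -1 0.0425 [[220.7 262.4]]
0.013 -1 0.05 [[216.9 263.6]]
0.013 1 0.0425 [[261.7 249.3]]
0.013 1 0.05 [[265.2 248.1]]
```

View pics/c2.png

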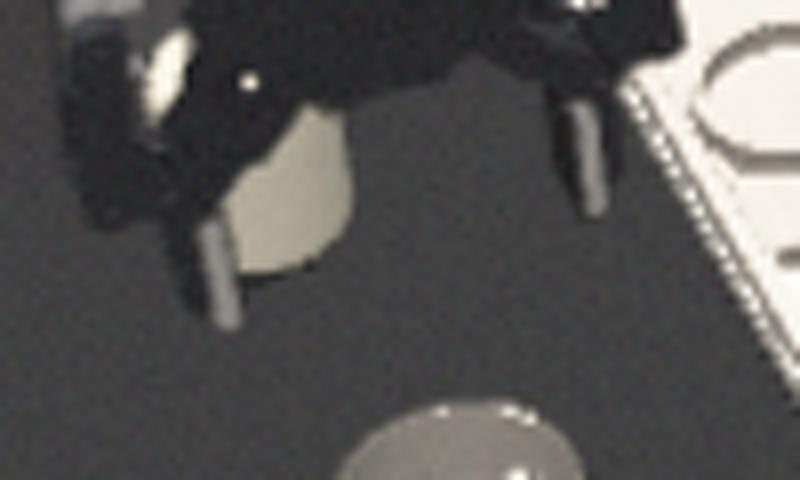

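Request:
servo_tool(twist=[[0,0,0],[0,0,0],[0,0,0],[0,0,0],[0,0,0]], xyz=[[0,0,-4],[0,0,-4],[0,0,-2],[0,0,-0.9],[0,0,0]], fingers=[1,1,1,1,1])

```text
time: 3.4
tool_pos: [0.4308, 0.0383, 0.0239]
tool_rot: [0.708, -0.026, 0.706, 0.026]
contact_force: [1.2, 0.7, 0.1]
gripper_width: 1.001
```

Run:
```python
from h import *
s,M=st()
b=save("side","s2")
cv2.imwrite("pics/c3.png",cv2.resize(b[225:325,190:310,::-1],None,fx=6,fy=6,interpolation=cv2.INTER_CUBIC))
```

```text
t 3.4 p [0.4308 0.0383 0.0239] F [1.2 0.7 0.1] w 1.001 x [ 0.003 -0.    -1.   ] z [0.997 0.073 0.003] q6 [-0.084 -0.191  2.215 -0.     1.115 -0.157]
```

View pics/c3.png

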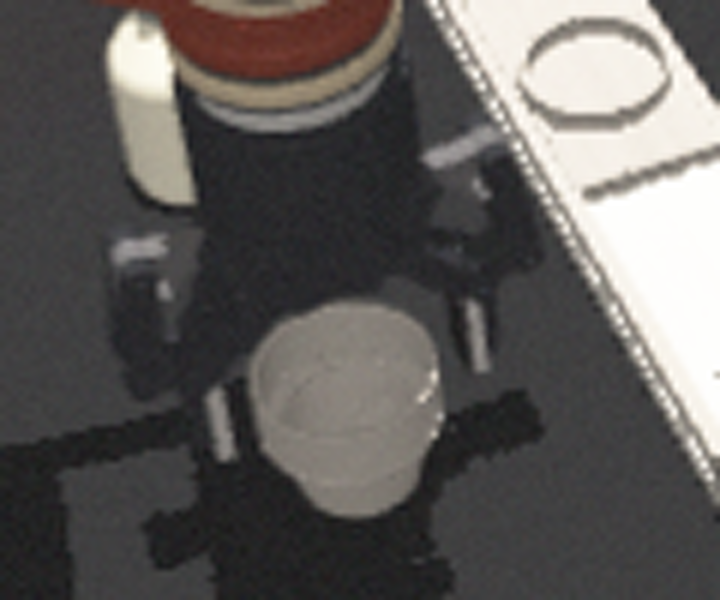

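Request:
servo_tool(twist=[[0,0,0],[0,0,0],[0,0,0],[0,0,0],[0,0,0],[0,0,0]], xyz=[[0,0,0],[0,0,0],[0,0,0],[0,0,0],[0,0,0],[0,0,0]], fingers=[0.7,0.6,0.5,0.5,0.5,0.5])

```text
time: 4.2
tool_pos: [0.4312, 0.0382, 0.0246]
tool_rot: [0.708, -0.026, 0.705, 0.026]
contact_force: [-0.6, 0.5, 6.0]
gripper_width: 0.764
```

Request:
servo_tool(twist=[[0,0,0],[0,0,0],[0,0,0],[0,0,0]], xyz=[[0,0,3],[0,0,4],[0,0,4],[0,0,0]], fingers=[0.5,0.5,0.5,0.5])

```text
time: 4.7
tool_pos: [0.4323, 0.038, 0.137]
tool_rot: [0.71, -0.026, 0.703, 0.025]
contact_force: [-0.2, 0.3, -1.2]
gripper_width: 0.758
```

Run:
```python
from h import *
s,M=st()
b=save("side","s3")
cv2.imwrite("pics/c4.png",cv2.resize(b[165:305,160:320,::-1],None,fx=4,fy=4,interpolation=cv2.INTER_CUBIC))
```

```text
t 4.7 p [0.4323 0.038  0.137 ] F [-0.2  0.3 -1.2] w 0.758 x [ 0.009 -0.001 -1.   ] z [0.997 0.073 0.009] q6 [-0.084 -0.364  2.143 -0.     1.353 -0.157]
```

View pics/c4.png

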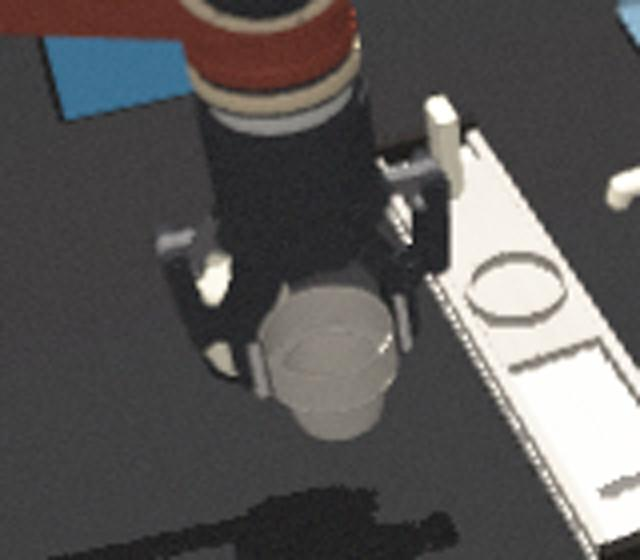

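Request:
servo_tool(twist=[[0,0,0],[0,0,0],[0,0,0],[0,0,0],[0,0,0],[0,0,0],[0,0,0]], xyz=[[3,3,0],[4,4,0],[4,4,0],[2.8,3,0],[0,0,-2],[0,0,-2],[0,0,0]], fingers=[0.5,0.5,0.5,0.5,0.5,0.5,0.5])

```text
time: 5.62
tool_pos: [0.5638, 0.1769, 0.0879]
tool_rot: [0.704, -0.026, 0.709, 0.025]
contact_force: [-0.5, 0.4, -0.7]
gripper_width: 0.762
```

Run:
```python
from h import *
s,M=st()
b=save("side","s4")
print(fit("side",b,*(s["tool_pos"][:2]),CUP,z0=s["tool_pos"][2]-.0245,thr=95,dbg="f1"))
cv2.imwrite("pics/c4.png",cv2.resize(b[165:305,210:370,::-1],None,fx=4,fy=4,interpolation=cv2.INTER_CUBIC))
a=save("top","t4")
```

```text
t 5.62 p [0.5638 0.1769 0.0879] F [-0.5  0.4 -0.7] w 0.762 x [-0.008 -0.002 -1.   ] z [ 0.997  0.072 -0.008] q6 [ 0.178  0.108  1.805 -0.     1.237  0.106]
(array([0.55647325, 0.159058  ]), np.float64(0.6156482285934936))
```

View pics/c4.png

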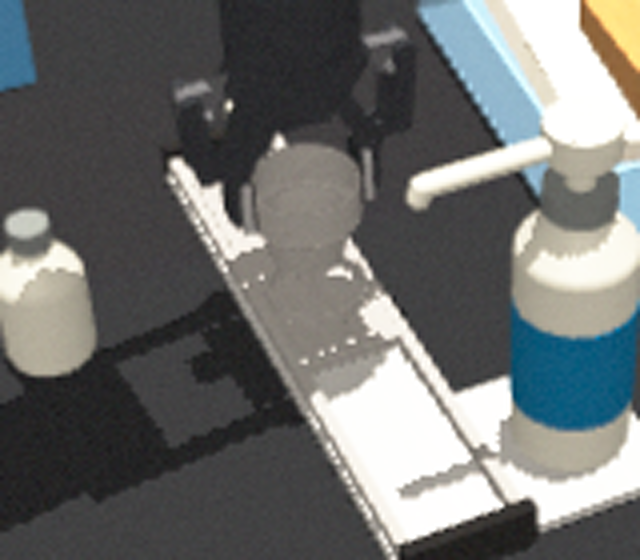

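Run:
```python
from h import *
s,M=st(); p=s["tool_pos"]; z0=p[2]-.0245
b=vision.grab_frame("side")[:,:,::-1]; x0,y0=250,180;k=7
c=cv2.resize(b[y0:y0+80,x0:x0+100],None,fx=k,fy=k,interpolation=cv2.INTER_CUBIC)
for (x,y,z,r,col) in [(p[0],p[1],z0+.056,.033,(0,0,255)),(p[0],p[1],z0,.0215,(0,0,255)),(.568,.178,.033,.031,(0,255,0))]:
    q=((proj("side",circ(x,y,z,r))-[x0,y0]+.5)*k-.5); cv2.polylines(c,[q.round().astype(np.int32)],True,col,1)
cv2.imwrite("pics/c5.png",c); print(p)
```

```text
t 5.72 p [0.5663 0.1774 0.0914] F [ 0.   0.8 -0.4] w 0.763 x [-0.002 -0.    -1.   ] z [ 0.997  0.072 -0.002] q6 [ 0.178  0.105  1.801 -0.     1.237  0.106]
[0.56629995 0.17739474 0.09139015]
```

View pics/c5.png

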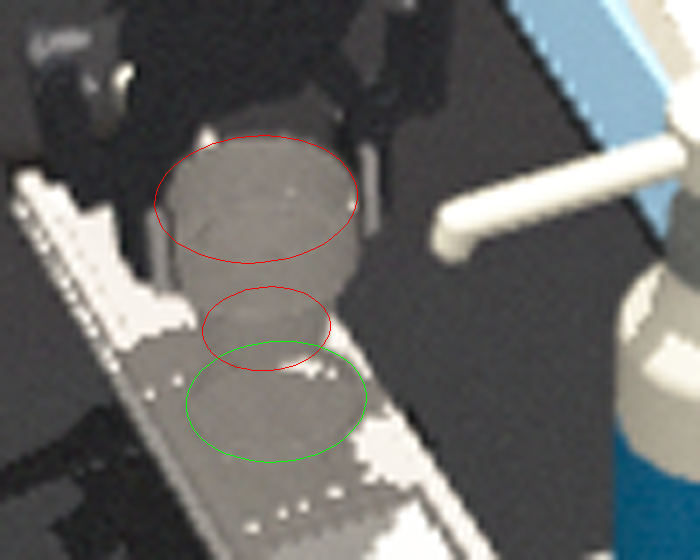

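Request:
servo_tool(twist=[[0,0,0],[0,0,0],[0,0,0],[0,0,0],[0,0,0],[0,0,0]], xyz=[[0,0,-1.5],[0,0,-1.2],[0,0,-1],[0,0,-0.5],[0,0,-0.2],[0,0,0]], fingers=[0.5,0.5,0.5,0.5,0.5,0.5])

```text
time: 6.52
tool_pos: [0.5677, 0.1786, 0.0482]
tool_rot: [0.707, -0.026, 0.706, 0.026]
contact_force: [1.8, 0.6, 0.7]
gripper_width: 0.761
```

Run:
```python
from h import *
s,M=st(); p=s["tool_pos"]; z0=p[2]-.0245
b=vision.grab_frame("side")[:,:,::-1]; x0,y0=250,180;k=7
c=cv2.resize(b[y0:y0+80,x0:x0+100],None,fx=k,fy=k,interpolation=cv2.INTER_CUBIC)
cv2.imwrite("pics/c6.png",c)
```

```text
t 6.53 p [0.5677 0.1786 0.0482] F [1.8 0.6 0.7] w 0.761 x [ 0.001  0.001 -1.   ] z [0.997 0.073 0.001] q6 [0.18  0.163 1.818 0.    1.159 0.106]
```

View pics/c6.png

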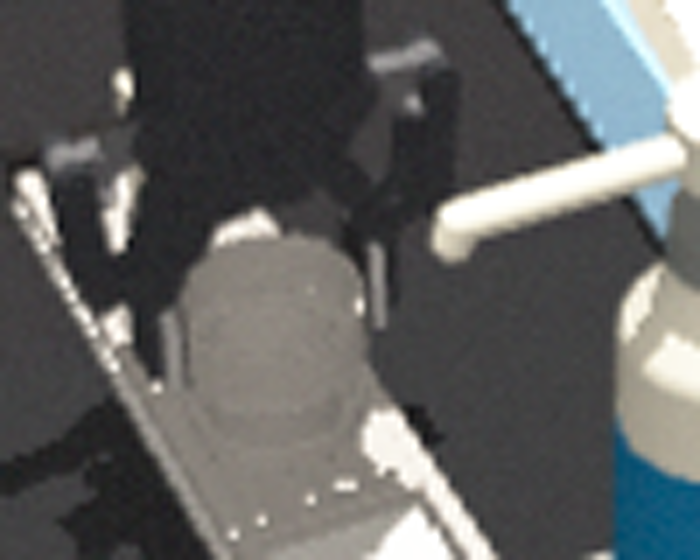

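Request:
servo_tool(twist=[[0,0,0],[0,0,0],[0,0,0],[0,0,0],[0,0,0],[0,0,0],[0,0,0]], xyz=[[0,0,0],[0,0,0],[0,0,0],[0,0,3],[0,0,5],[0,0,3],[-5,-3,0]], fingers=[1,1,1,1,1,1,1])

```text
time: 7.45
tool_pos: [0.521, 0.1489, 0.1629]
tool_rot: [0.71, -0.026, 0.704, 0.027]
contact_force: [-0.8, -0.9, -0.2]
gripper_width: 1.001
```

Request:
servo_tool(twist=[[0,0,0],[0,0,0],[0,0,0],[0,0,0],[0,0,0],[0,0,0]], xyz=[[-5,-3,0],[-3,-5,0],[0,-6,0],[0,-6,0],[0,-6,0],[0,0,0]], fingers=[1,1,1,1,1,1])

```text
time: 8.2
tool_pos: [0.437, -0.1152, 0.1587]
tool_rot: [0.707, -0.024, 0.707, 0.023]
contact_force: [-0.6, -0.0, 0.1]
gripper_width: 0.996
```

Run:
```python
from h import *
s,M=st(); a=save("top","t5"); b=save("side","s5")
for n,im in (("top",a),("side",b)):
  for i,q in enumerate([(.6075,-.138),(.4806,-.3906)]): print(n,i,fit(n,im,*q,CUP,dbg=f"g{n}{i}"))
print(fit("side",b,.568,.178,CUP,z0=.023,dbg="gw"), fit("top",a,.4669,-.11,LID))
```

```text
t 8.2 p [ 0.437  -0.1152  0.1587] F [-0.6 -0.   0.1] w 0.996 x [ 0.    -0.001 -1.   ] z [0.998 0.066 0.   ] q6 [-4.220e-01 -3.280e-01  2.079e+00 -1.000e-03  1.390e+00 -4.880e-01]
top 0 (array([ 0.60773964, -0.14053237]), np.float64(0.9729879156464735))
top 1 (array([ 0.4804394 , -0.39296573]), np.float64(0.9043389135633755))
side 0 (array([ 0.60707532, -0.13529211]), np.float64(0.924069235793599))
side 1 (array([ 0.48063947, -0.38802751]), np.float64(0.9861951477412912))
(array([0.57008933, 0.17357855]), np.float64(0.5803786944161348)) (array([ 0.44433513, -0.11253481]), np.float64(0.6061601871449259))
```

View pics/s5.png

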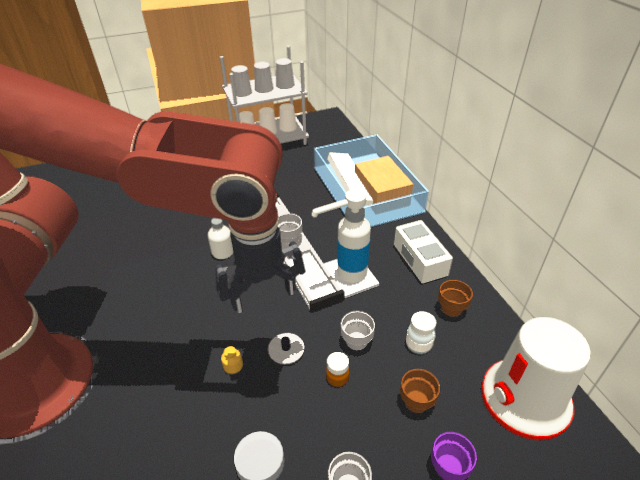

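View pics/t5.png

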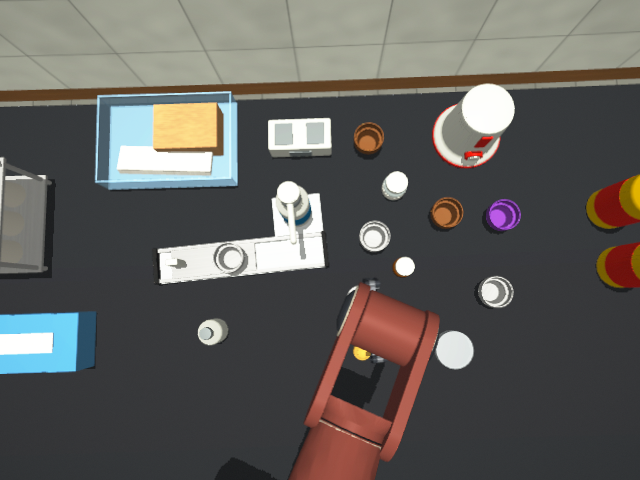

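Request:
servo_tool(twist=[[0,0,0],[0,0,0],[0,0,0],[0,0,0],[0,0,0],[0,0,0]], xyz=[[5,-0.8,0],[6,-1,0],[6,-0.8,0],[0,0,-3],[0,0,-3],[0,0,0]], fingers=[1,1,1,1,1,1])

```text
time: 9.05
tool_pos: [0.6053, -0.1348, 0.0947]
tool_rot: [0.704, -0.026, 0.709, 0.028]
contact_force: [-0.8, 0.2, -0.4]
gripper_width: 0.997
```

Run:
```python
from h import *
b=save("side","s6")
s,M=st()
cv2.imwrite("pics/c7.png",cv2.resize(b[225:385,270:430,::-1],None,fx=4,fy=4,interpolation=cv2.INTER_CUBIC))
```

```text
t 9.1 p [ 0.6066 -0.1356  0.0971] F [ 1.1 -0.4 -0. ] w 0.999 x [-0.003  0.001 -1.   ] z [ 0.997  0.075 -0.003] q6 [-0.34   0.162  1.728  0.     1.255 -0.415]
```

View pics/c7.png

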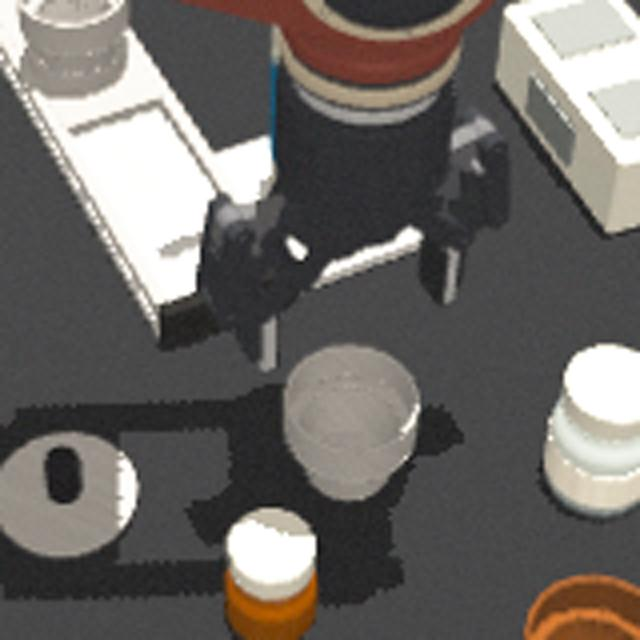

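Request:
servo_tool(twist=[[0,0,0],[0,0,0],[0,0,0],[0,0,0]], xyz=[[0,-0.2,-3.5],[0,0,-2.5],[0,0,-1.4],[0,0,0]], fingers=[1,1,1,1])

```text
time: 9.6
tool_pos: [0.6074, -0.1393, 0.0246]
tool_rot: [0.707, -0.026, 0.707, 0.026]
contact_force: [0.0, -0.1, 0.4]
gripper_width: 1.0
```

Request:
servo_tool(twist=[[0,0,0],[0,0,0],[0,0,0],[0,0,0],[0,0,0],[0,0,0]], xyz=[[0,0,0],[0,0,0],[0,0,0],[0,0,0],[0,0,0],[0,0,0]], fingers=[0.7,0.6,0.5,0.5,0.5,0.5])

```text
time: 10.35
tool_pos: [0.6093, -0.1404, 0.027]
tool_rot: [0.708, -0.026, 0.705, 0.025]
contact_force: [-0.3, 1.0, 6.6]
gripper_width: 0.764
```

Request:
servo_tool(twist=[[0,0,0],[0,0,0],[0,0,0],[0,0,0],[0,0,0]], xyz=[[0,0,3],[0,0,4],[0,0,4],[0,0,2],[0,0,0]], fingers=[0.5,0.5,0.5,0.5,0.5])

```text
time: 10.98
tool_pos: [0.6083, -0.1401, 0.156]
tool_rot: [0.708, -0.026, 0.706, 0.025]
contact_force: [0.1, 1.0, -1.7]
gripper_width: 0.765
```

Run:
```python
from h import *
b=save("side","s7")
s,M=st()
cv2.imwrite("pics/c7.png",cv2.resize(b[185:385,250:450,::-1],None,fx=3,fy=3,interpolation=cv2.INTER_CUBIC))
a=save("top","t7"); print(fit("top",a,.568,.178,CUP,z0=.023,thr=200)); cv2.imwrite("pics/c8.png",cv2.resize(a[230:290,150:270,::-1],None,fx=6,fy=6,interpolation=cv2.INTER_CUBIC))
```

```text
t 11.03 p [ 0.6072 -0.1396  0.1538] F [-1.1 -0.1 -2.5] w 0.761 x [-0.  0. -1.] z [ 0.997  0.073 -0.   ] q6 [-0.345  0.106  1.688  0.     1.347 -0.418]
(array([0.56063192, 0.19522889]), np.float64(0.44980412517109547))
```

View pics/c7.png

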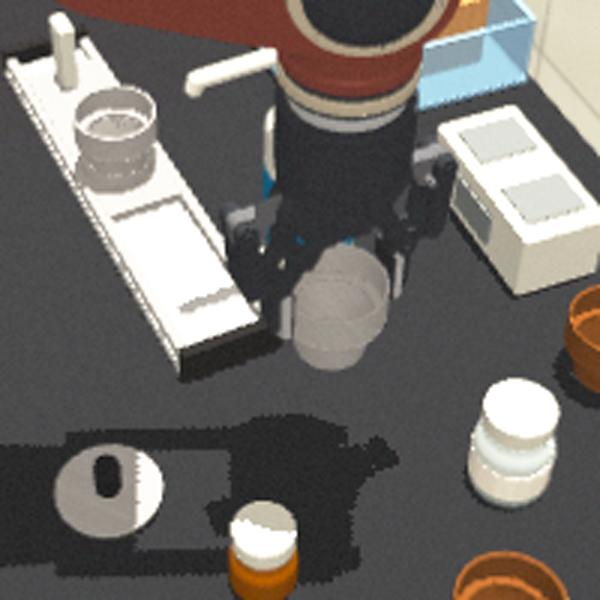

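View pics/c8.png

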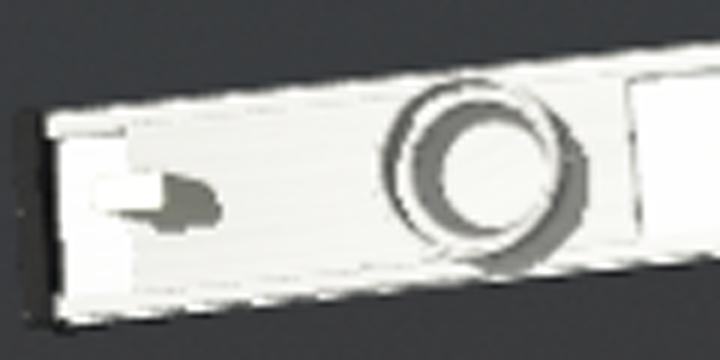

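Run:
```python
from h import *
print(atz("top",(228.6,257.6),.079),atz("side",(288.8,222.8),.079))
for n,f in (("top","t7"),("side","s7")):
    b=cv2.imread(f"pics/{f}.png"); q=proj(n,[[.568,.178,.079]])[0]; x0,y0=int(q[0])-35,int(q[1])-30;k=8
    c=cv2.resize(b[y0:y0+60,x0:x0+70],None,fx=k,fy=k,interpolation=cv2.INTER_CUBIC)
    d=-.0025 if n=="top" else .0025
    for (z,r) in [(.079,.033),(.053,.033)]:
        q=((proj(n,circ(.568,.178+d,z,r))-[x0,y0]+.5)*k-.5); cv2.polylines(c,[q.round().astype(np.int32)],True,(0,0,255),1)
    cv2.imwrite(f"pics/w{n}.png",c)
cv2.imwrite("pics/w.png",np.hstack([cv2.imread("pics/wtop.png"),cv2.imread("pics/wside.png")])[:,:])
```

```text
[0.56542005 0.17243594 0.079     ] [0.56928968 0.17493128 0.079     ]
```

View pics/w.png

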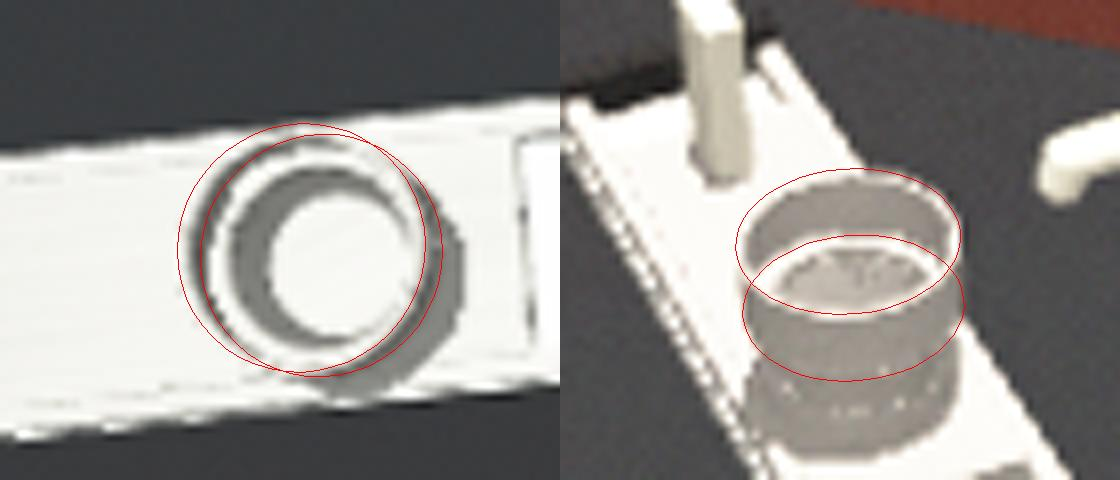

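Request:
servo_tool(twist=[[0,0,0],[0,0,0],[0,0,0],[0,0,0],[0,0,0],[0,0,0],[0,0,0],[0,0,0]], xyz=[[-4,0,0],[-6,2,0],[-6,4,0],[0,6,0],[0,6,0],[2,6,0],[5,4,0],[5,2.6,0]], fingers=[0.5,0.5,0.5,0.5,0.5,0.5,0.5,0.5])

```text
time: 12.08
tool_pos: [0.5741, 0.1612, 0.1515]
tool_rot: [0.705, -0.027, 0.708, 0.026]
contact_force: [0.5, 0.3, 0.1]
gripper_width: 0.762
```

Request:
servo_tool(twist=[[0,0,0],[0,0,0],[0,0,0]], xyz=[[0,0,0],[0,0,-2],[0,0,0]], fingers=[0.5,0.5,0.5])

```text
time: 12.45
tool_pos: [0.5715, 0.1581, 0.1304]
tool_rot: [0.704, -0.026, 0.709, 0.025]
contact_force: [0.8, -1.3, -1.2]
gripper_width: 0.766
```

Run:
```python
from h import *
b=save("side","s8")
s,M=st()
cv2.imwrite("pics/c7.png",cv2.resize(b[145:285,220:380,::-1],None,fx=4,fy=4,interpolation=cv2.INTER_CUBIC))
```

```text
t 12.5 p [0.5724 0.1582 0.132 ] F [ 0.1 -0.1 -1.2] w 0.76 x [-0.004 -0.001 -1.   ] z [ 0.997  0.072 -0.004] q6 [ 0.144  0.063  1.773 -0.     1.31   0.072]
```

View pics/c7.png

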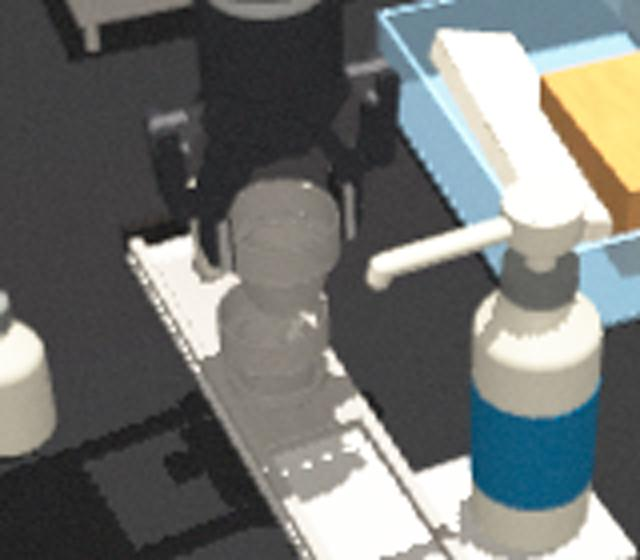

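Request:
servo_tool(twist=[[0,0,0],[0,0,0],[0,0,0]], xyz=[[-0.5,1.8,0],[0,0,-1],[0,0,0]], fingers=[0.5,0.5,0.5])

```text
time: 12.88
tool_pos: [0.5687, 0.1772, 0.1234]
tool_rot: [0.706, -0.026, 0.707, 0.026]
contact_force: [0.3, -0.5, -0.8]
gripper_width: 0.763
```

Run:
```python
from h import *
b=save("side","s9")
s,M=st()
cv2.imwrite("pics/c7.png",cv2.resize(b[155:255,240:340,::-1],None,fx=6,fy=6,interpolation=cv2.INTER_CUBIC))
```

```text
t 12.93 p [0.5691 0.1771 0.1238] F [ 1.   0.8 -0.3] w 0.765 x [-0.001 -0.    -1.   ] z [ 0.997  0.073 -0.001] q6 [ 0.177  0.074  1.775 -0.     1.293  0.104]
```

View pics/c7.png

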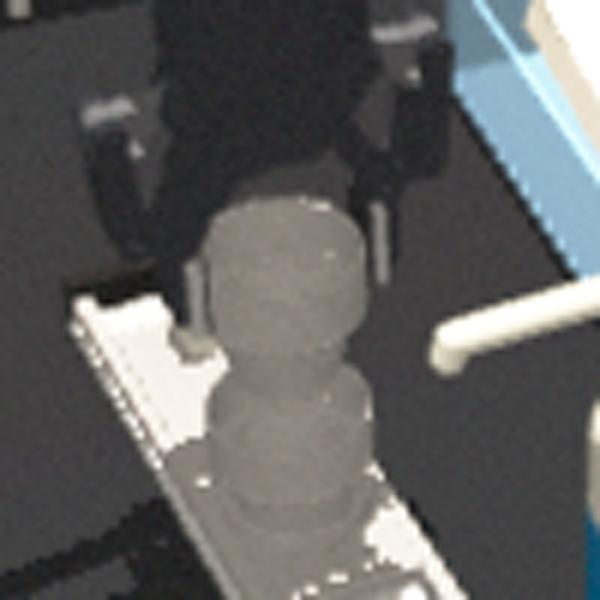

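Request:
servo_tool(twist=[[0,0,0],[0,0,0],[0,0,0],[0,0,0],[0,0,0],[0,0,0]], xyz=[[0,0,-1.2],[0,0,-1],[0,0,-1],[0,0,-0.8],[0,0,-0.5],[0,0,0]], fingers=[0.5,0.5,0.5,0.5,0.5,0.5])

```text
time: 13.68
tool_pos: [0.5694, 0.177, 0.0788]
tool_rot: [0.706, -0.026, 0.707, 0.026]
contact_force: [0.8, 0.7, -1.3]
gripper_width: 0.759
```

Request:
servo_tool(twist=[[0,0,0],[0,0,0]], xyz=[[0,0,-0.3],[0,0,0]], fingers=[0.5,0.5])

```text
time: 13.92
tool_pos: [0.5697, 0.177, 0.0764]
tool_rot: [0.707, -0.026, 0.707, 0.026]
contact_force: [-0.1, -0.2, -1.0]
gripper_width: 0.763
```

Run:
```python
from h import *
b=save("side","s10")
s,M=st()
cv2.imwrite("pics/c7.png",cv2.resize(b[155:255,240:340,::-1],None,fx=6,fy=6,interpolation=cv2.INTER_CUBIC))
```

```text
t 13.97 p [0.5697 0.177  0.0764] F [-0.9  0.5 -1.2] w 0.762 x [ 0. -0. -1.] z [0.997 0.073 0.   ] q6 [ 0.177  0.13   1.802 -0.     1.21   0.104]
```

View pics/c7.png

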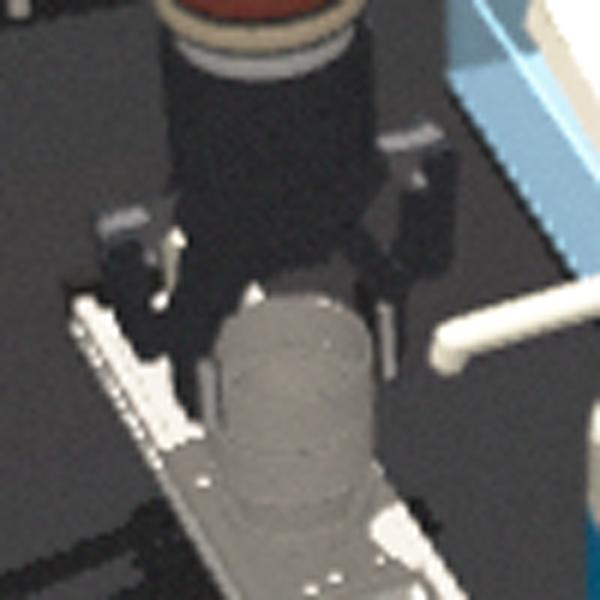

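Request:
servo_tool(twist=[[0,0,0],[0,0,0]], xyz=[[0,0,-0.15],[0,0,0]], fingers=[0.5,0.5])

```text
time: 14.22
tool_pos: [0.57, 0.1771, 0.076]
tool_rot: [0.707, -0.026, 0.706, 0.026]
contact_force: [-3.4, -1.0, 5.1]
gripper_width: 0.762
```

Request:
servo_tool(twist=[[0,0,0],[0,0,0],[0,0,0],[0,0,0],[0,0,0],[0,0,0],[0,0,0]], xyz=[[0,0,0],[0,0,0],[0,0,0],[0,0,3],[0,0,5],[0,0,4],[-5,-3,0]], fingers=[1,1,1,1,1,1,1])

```text
time: 15.1
tool_pos: [0.5236, 0.1478, 0.2003]
tool_rot: [0.71, -0.026, 0.703, 0.027]
contact_force: [-1.6, -0.1, 0.7]
gripper_width: 1.0
```

Request:
servo_tool(twist=[[0,0,0],[0,0,0],[0,0,0],[0,0,0],[0,0,0],[0,0,0]], xyz=[[-5,-3,0],[-3,-5,0],[0,-5,0],[0,-6,0],[0,-6,0],[0,0,0]], fingers=[1,1,1,1,1,1])

```text
time: 15.85
tool_pos: [0.4393, -0.1063, 0.1949]
tool_rot: [0.707, -0.024, 0.707, 0.023]
contact_force: [-0.1, -0.3, -0.2]
gripper_width: 0.998
```

Run:
```python
from h import *
s,M=st(); a=save("top","t11"); b=save("side","s11")
for n,im in (("top",a),("side",b)):
  print(n,fit(n,im,.4806,-.3906,CUP))
cv2.imwrite("pics/c7.png",np.hstack([cv2.resize(i[y:y+100,x:x+100,::-1],None,fx=4,fy=4,interpolation=cv2.INTER_CUBIC) for i,x,y in ((a,180,210),(b,240,155))]))
```

```text
t 15.85 p [ 0.4393 -0.1063  0.1949] F [-0.1 -0.3 -0.2] w 0.998 x [ 0.    -0.001 -1.   ] z [0.998 0.066 0.   ] q6 [-4.020e-01 -3.590e-01  2.041e+00 -1.000e-03  1.459e+00 -4.680e-01]
top (array([ 0.48043648, -0.39297161]), np.float64(0.9114935464044254))
side (array([ 0.48060254, -0.38812076]), np.float64(0.9858740435550324))
```

View pics/c7.png

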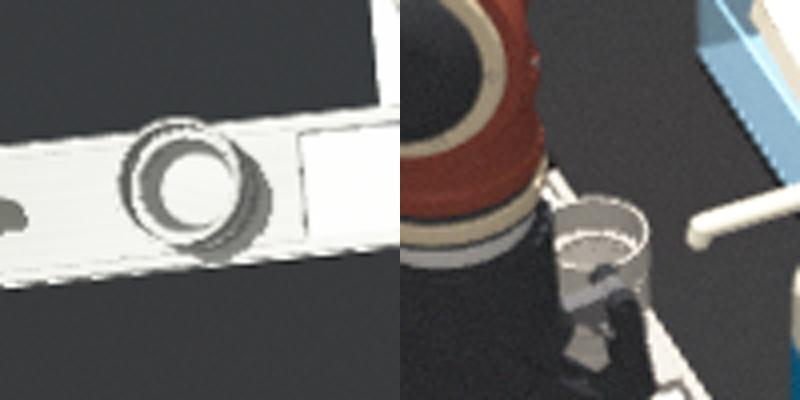

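View pics/t11.png

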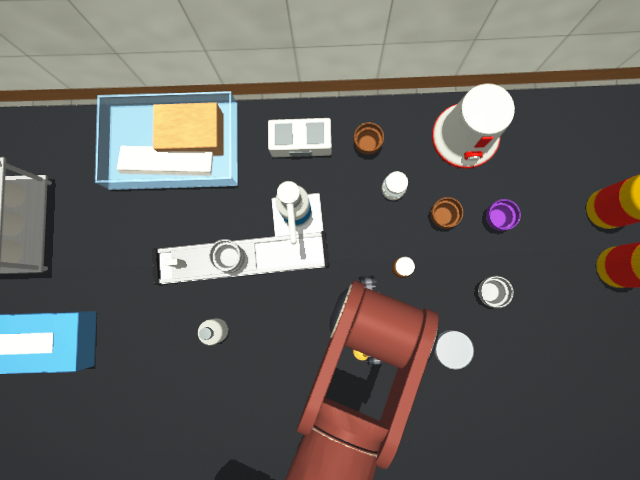

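Request:
servo_tool(twist=[[0,0,0],[0,0,0],[0,0,0],[0,0,0],[0,0,0],[0,0,0],[0,0,0],[0,0,0]], xyz=[[0.8,-4.5,0],[0.8,-6,0],[0.8,-6,0],[0.8,-6,0],[0.8,-6,0],[0,0,-5],[0,0,-5],[0,0,0]], fingers=[1,1,1,1,1,1,1,1])

```text
time: 16.95
tool_pos: [0.4779, -0.3834, 0.0892]
tool_rot: [0.704, -0.024, 0.709, 0.03]
contact_force: [-0.2, 0.5, 0.1]
gripper_width: 1.0
```

Run:
```python
from h import *
a=save("top","t12")
b=save("side","s12")
s,M=st()
print(fit("side",b,.4806,-.3906,CUP))
cv2.imwrite("pics/c7.png",np.hstack([cv2.resize(i[y:y+130,x:x+130,::-1],None,fx=3,fy=3,interpolation=cv2.INTER_CUBIC) for i,x,y in ((a,430,230),(b,290,350))]))
```

```text
t 17.05 p [ 0.4808 -0.387   0.0958] F [-0.1  0.5  0.2] w 1.0 x [ 0. -0. -1.] z [0.997 0.075 0.   ] q6 [-0.798  0.152  1.742  0.     1.247 -0.873]
(array([ 0.48003418, -0.39000577]), np.float64(0.9608928242021767))
```

View pics/c7.png

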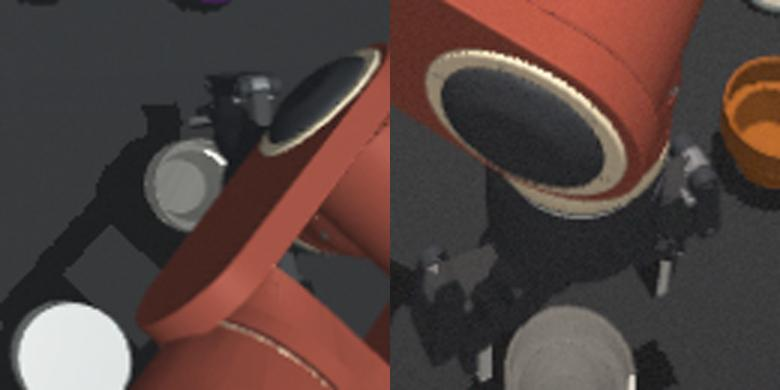

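Request:
servo_tool(twist=[[0,0,0],[0,0,0],[0,0,0],[0,0,0]], xyz=[[0,-0.2,-3.5],[0,0,-2.4],[0,0,-1.3],[0,0,0]], fingers=[1,1,1,1])

```text
time: 17.55
tool_pos: [0.4804, -0.3901, 0.024]
tool_rot: [0.707, -0.026, 0.706, 0.026]
contact_force: [-0.1, -0.3, 0.1]
gripper_width: 1.002
```

Request:
servo_tool(twist=[[0,0,0],[0,0,0],[0,0,0],[0,0,0],[0,0,0],[0,0,0]], xyz=[[0,0,0],[0,0,0],[0,0,0],[0,0,0],[0,0,0],[0,0,0]], fingers=[0.7,0.6,0.5,0.5,0.5,0.5])

```text
time: 18.3
tool_pos: [0.4812, -0.3915, 0.0257]
tool_rot: [0.708, -0.027, 0.705, 0.025]
contact_force: [1.0, 0.5, 5.9]
gripper_width: 0.763
```

Request:
servo_tool(twist=[[0,0,0],[0,0,0],[0,0,0],[0,0,0],[0,0,0]], xyz=[[0,0,3],[0,0,4],[0,0,5],[0,0,4],[0,0,0]], fingers=[0.5,0.5,0.5,0.5,0.5])

```text
time: 18.92
tool_pos: [0.4816, -0.3919, 0.1885]
tool_rot: [0.709, -0.028, 0.704, 0.023]
contact_force: [0.4, 0.4, -0.9]
gripper_width: 0.768
```

Run:
```python
from h import *
b=save("side","s13");a=save("top","t13")
s,M=st()
```

```text
t 19.02 p [ 0.4795 -0.3899  0.1828] F [-0.3  0.8 -1.2] w 0.762 x [ 0. -0. -1.] z [0.997 0.073 0.   ] q6 [-0.803  0.07   1.677  0.     1.394 -0.876]
```

View pics/s13.png

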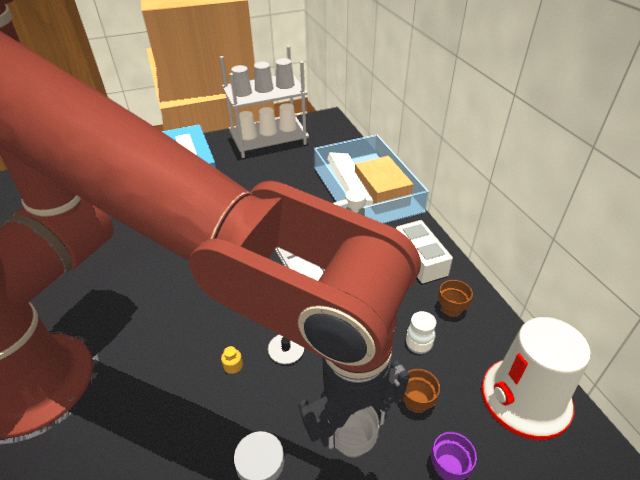

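Request:
servo_tool(twist=[[0,0,0],[0,0,0],[0,0,0],[0,0,0],[0,0,0],[0,0,0],[0,0,0],[0,0,0]], xyz=[[-1,5,0],[-1,6,0],[-1,6,0],[-1,6,0],[0,6,0],[0,6,0],[0,6,0],[1,6,0]], fingers=[0.5,0.5,0.5,0.5,0.5,0.5,0.5,0.5])

```text
time: 20.02
tool_pos: [0.4479, 0.0819, 0.1805]
tool_rot: [0.706, -0.026, 0.708, 0.026]
contact_force: [0.9, -1.1, -1.1]
gripper_width: 0.765
```

Request:
servo_tool(twist=[[0,0,0],[0,0,0],[0,0,0],[0,0,0],[0,0,0]], xyz=[[4,4,0],[4,3.5,0],[3.5,2.2,0],[0,0,0],[0,0,0]], fingers=[0.5,0.5,0.5,0.5,0.5])

```text
time: 20.65
tool_pos: [0.5632, 0.1766, 0.1806]
tool_rot: [0.705, -0.026, 0.708, 0.026]
contact_force: [-0.2, 0.9, -0.3]
gripper_width: 0.763
```

Run:
```python
from h import *
b=save("side","s14")
s,M=st()
cv2.imwrite("pics/c7.png",cv2.resize(b[125:255,240:370,::-1],None,fx=4,fy=4,interpolation=cv2.INTER_CUBIC))
```

```text
t 20.7 p [0.5632 0.1764 0.1812] F [-0.6  0.1 -0.1] w 0.764 x [-0.003 -0.001 -1.   ] z [ 0.997  0.072 -0.003] q6 [ 0.178  0.008  1.743 -0.     1.393  0.105]
```

View pics/c7.png

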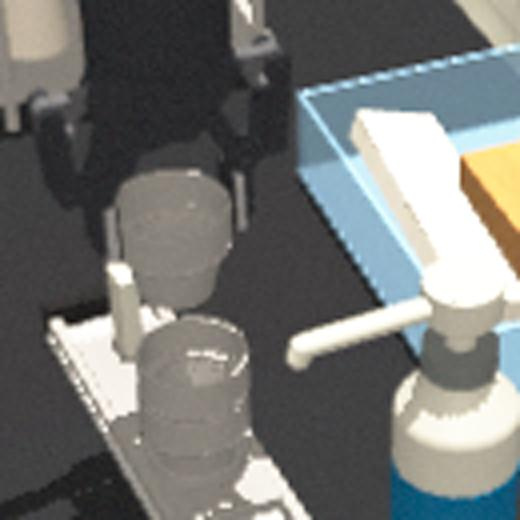

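Request:
servo_tool(twist=[[0,0,0],[0,0,0],[0,0,0],[0,0,0]], xyz=[[0.5,0.1,-1],[0,0,-2],[0,0,-1],[0,0,0]], fingers=[0.5,0.5,0.5,0.5])

```text
time: 21.2
tool_pos: [0.5683, 0.1777, 0.1407]
tool_rot: [0.705, -0.026, 0.708, 0.026]
contact_force: [-0.3, 0.5, -0.2]
gripper_width: 0.764
```

Run:
```python
from h import *
b=save("side","s15")
s,M=st()
cv2.imwrite("pics/c7.png",cv2.resize(b[145:245,240:340,::-1],None,fx=6,fy=6,interpolation=cv2.INTER_CUBIC))
```

```text
t 21.25 p [0.5691 0.1779 0.1419] F [ 0.6  0.2 -0. ] w 0.763 x [-0.002 -0.    -1.   ] z [ 0.997  0.073 -0.002] q6 [0.178 0.057 1.762 0.    1.325 0.105]
```

View pics/c7.png

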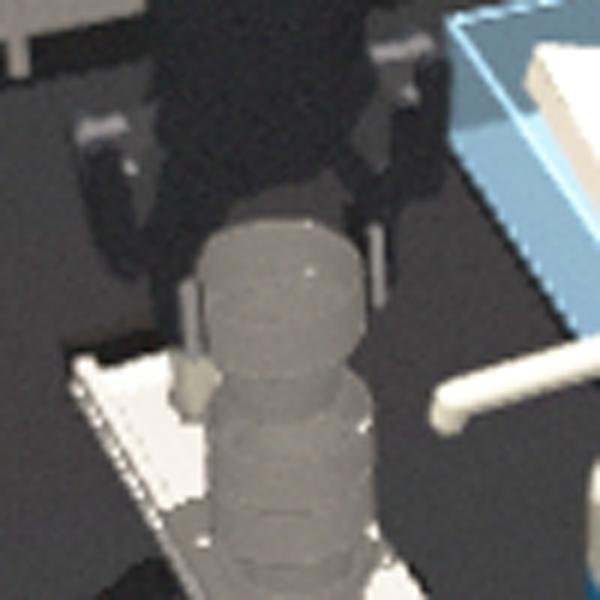

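Request:
servo_tool(twist=[[0,0,0],[0,0,0],[0,0,0],[0,0,0],[0,0,0],[0,0,0]], xyz=[[0.1,0,-1],[0,0,-1],[0,0,-1],[0,0,-0.6],[0,0,-0.4],[0,0,0]], fingers=[0.5,0.5,0.5,0.5,0.5,0.5])

```text
time: 22.0
tool_pos: [0.5705, 0.178, 0.1025]
tool_rot: [0.706, -0.026, 0.707, 0.026]
contact_force: [0.1, 0.7, -0.3]
gripper_width: 0.763
```

Request:
servo_tool(twist=[[0,0,0],[0,0,0]], xyz=[[0,0,-0.15],[0,0,0]], fingers=[0.5,0.5])

```text
time: 22.25
tool_pos: [0.5708, 0.1781, 0.1016]
tool_rot: [0.707, -0.026, 0.706, 0.026]
contact_force: [0.9, 0.7, -0.9]
gripper_width: 0.763
```

Run:
```python
from h import *
b=save("side","s16")
s,M=st()
cv2.imwrite("pics/c7.png",cv2.resize(b[145:245,240:340,::-1],None,fx=6,fy=6,interpolation=cv2.INTER_CUBIC))
```

```text
t 22.3 p [0.5708 0.1781 0.1015] F [-0.  -0.1 -0.9] w 0.763 x [ 0.  0. -1.] z [0.997 0.073 0.   ] q6 [0.178 0.102 1.786 0.    1.253 0.105]
```

View pics/c7.png

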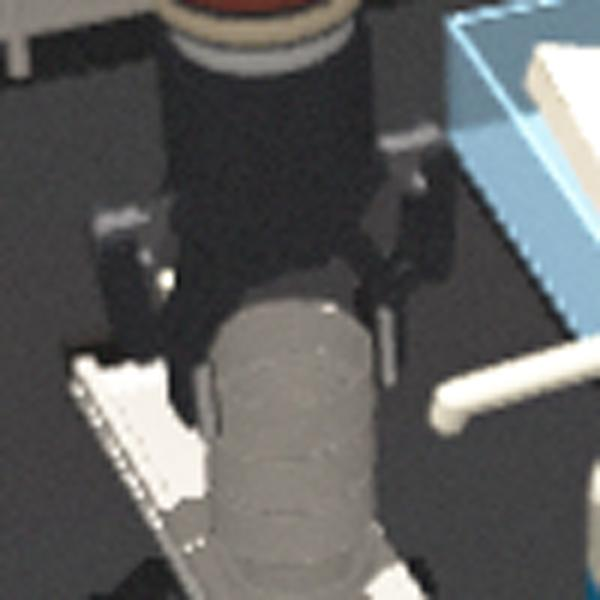

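Lower a touch until contact, then release.

Request:
servo_tool(twist=[[0,0,0],[0,0,0]], xyz=[[0,0,-0.15],[0,0,0]], fingers=[0.5,0.5])

```text
time: 22.55
tool_pos: [0.5711, 0.1781, 0.1007]
tool_rot: [0.707, -0.026, 0.706, 0.026]
contact_force: [-1.4, -0.8, 3.3]
gripper_width: 0.765
```

Request:
servo_tool(twist=[[0,0,0],[0,0,0],[0,0,0],[0,0,0],[0,0,0],[0,0,0],[0,0,0]], xyz=[[0,0,0],[0,0,0],[0,0,0],[0,0,3],[0,0,5],[0,0,3],[-5,3,0]], fingers=[1,1,1,1,1,1,1])

```text
time: 23.42
tool_pos: [0.5239, 0.2077, 0.2142]
tool_rot: [0.709, -0.024, 0.704, 0.025]
contact_force: [0.5, 1.4, 0.6]
gripper_width: 1.0
```

Request:
servo_tool(twist=[[0,0,0],[0,0,0],[0,0,0],[0,0,0]], xyz=[[-5,5,0],[0,5,0],[0,4,0],[0,0,0]], fingers=[1,1,0.5,0.5])

```text
time: 23.92
tool_pos: [0.4758, 0.3442, 0.2096]
tool_rot: [0.707, -0.027, 0.707, 0.027]
contact_force: [-0.2, -0.7, 0.1]
gripper_width: 0.606
```

Run:
```python
from h import *
a=save("top","t17");b=save("side","s17")
s,M=st()
cv2.imwrite("pics/c7.png",np.hstack([cv2.resize(i[y:y+130,x:x+130,::-1],None,fx=3,fy=3,interpolation=cv2.INTER_CUBIC) for i,x,y in ((a,160,200),(b,225,145))]))
```

```text
t 24.02 p [0.4763 0.3421 0.2094] F [ 0.4 -0.2 -0.4] w 0.503 x [-0.    -0.001 -1.   ] z [ 0.997  0.074 -0.001] q6 [ 0.496 -0.023  1.727 -0.     1.439  0.423]
```

View pics/c7.png

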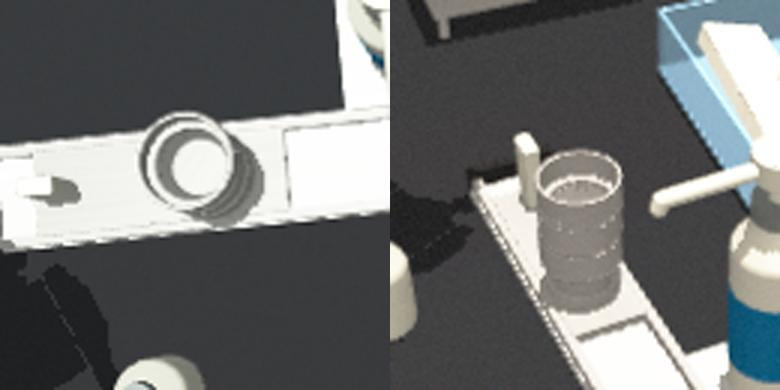

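View pics/s17.png

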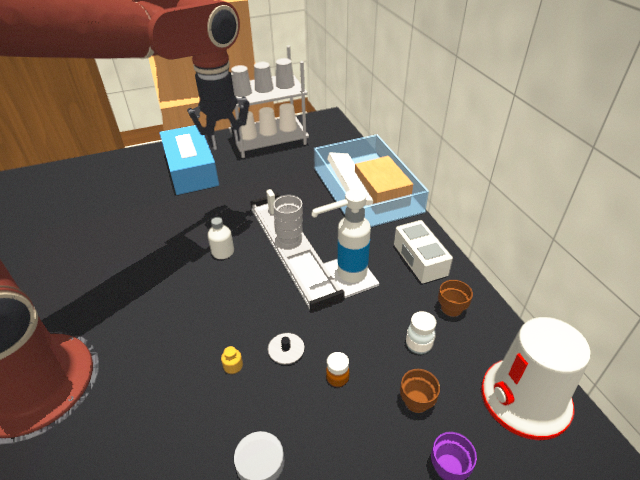

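Request:
servo_tool(twist=[[0,0,0],[0,0,0],[0,0,0],[0,0,0],[0,0,0]], xyz=[[4.2,-2.4,0],[4.2,-2.4,0],[0,0,-5],[0,0,-4],[0,0,0]], fingers=[0.5,0.5,0.5,0.5,0.5])

```text
time: 24.65
tool_pos: [0.5578, 0.2916, 0.1152]
tool_rot: [0.704, -0.026, 0.71, 0.024]
contact_force: [-0.9, 0.0, 0.5]
gripper_width: 0.501
```

Run:
```python
from h import *
a=save("top","t18");b=save("side","s18")
s,M=st()
cv2.imwrite("pics/c7.png",np.hstack([cv2.resize(i[y:y+100,x:x+100,::-1],None,fx=4,fy=4,interpolation=cv2.INTER_CUBIC) for i,x,y in ((a,130,200),(b,220,125))]))
```

```text
t 24.75 p [0.561  0.2936 0.1208] F [0.4 0.1 0.7] w 0.504 x [ 0.001  0.    -1.   ] z [0.997 0.072 0.001] q6 [ 0.365  0.16   1.687 -0.     1.293  0.293]
```

View pics/c7.png

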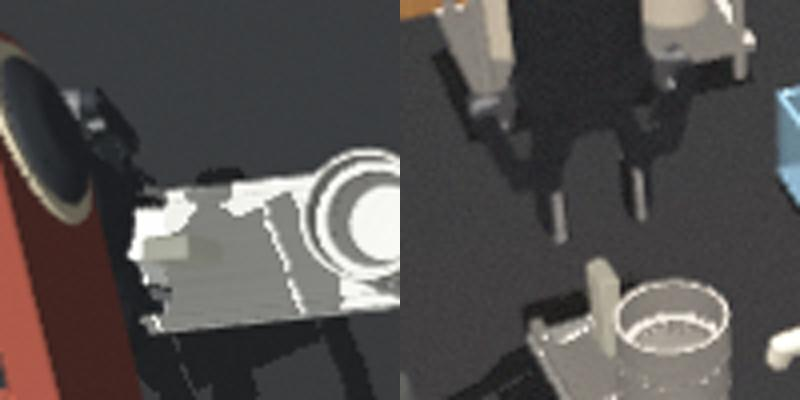

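Run:
```python
from h import *
for y in (.286,.2936,.30,.306): print(y,proj("side",[[.560,y,.085]]),proj("top",[[.560,y,.085]]))
b=cv2.imread("pics/s18.png");a=cv2.imread("pics/t18.png")
cv2.imwrite("pics/c7.png",np.hstack([cv2.resize(i[y:y+40,x:x+40],None,fx=10,fy=10,interpolation=cv2.INTER_CUBIC) for i,x,y in ((a,150,240),(b,250,180))]))
```

```text
0.286 [[271.1774385  194.87279371]] [[174.30867737 261.46263206]]
0.2936 [[270.30369852 193.15338674]] [[170.71623509 261.56473132]]
0.3 [[269.57365268 191.71679123]] [[167.69096301 261.65077214]]
0.306 [[268.89394219 190.37927914]] [[164.85470249 261.7314878 ]]
```

View pics/c7.png

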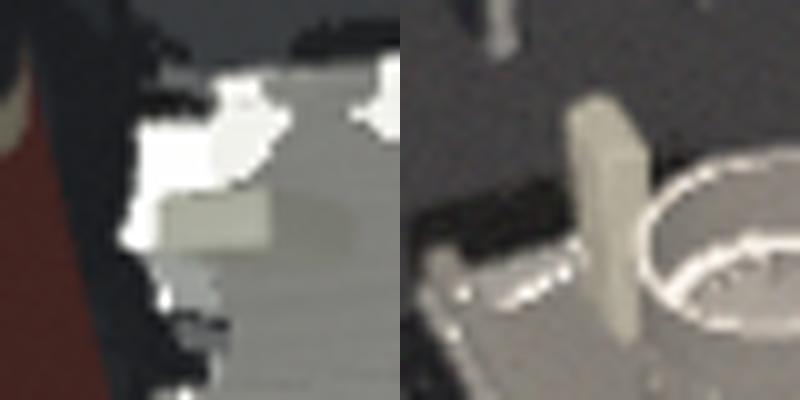

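Request:
servo_tool(twist=[[0,0,0],[0,0,0],[0,0,0],[0,0,0],[0,0,0],[0,0,0],[0,0,0],[0,0,0]], xyz=[[0,0.2,-2.5],[0,0,-2.5],[0,0,-2],[0,0,0],[0,0,0],[0,0,0],[0,0,0],[0,0,0]], fingers=[0.5,0.5,0.5,0.5,0.3,0,0,0])

```text
time: 25.75
tool_pos: [0.5606, 0.2967, 0.0518]
tool_rot: [0.707, -0.026, 0.707, 0.026]
contact_force: [-4.6, -1.3, 5.1]
gripper_width: 0.157
```

Request:
servo_tool(twist=[[0,0,0],[0,0,0],[0,0,0]], xyz=[[0,0,0],[0,0,0],[0,0,0]], fingers=[0,0,0])

```text
time: 26.12
tool_pos: [0.5606, 0.2967, 0.0517]
tool_rot: [0.707, -0.026, 0.707, 0.026]
contact_force: [-3.6, -1.1, 6.2]
gripper_width: 0.152
```

Run:
```python
from h import *
b=save("side","s19")
s,M=st()
cv2.imwrite("pics/c7.png",np.hstack([cv2.resize(i[y:y+100,x:x+100,::-1],None,fx=6,fy=6,interpolation=cv2.INTER_CUBIC) for i,x,y in ((b,220,145),)]))
```

```text
t 26.18 p [0.5606 0.2967 0.0517] F [-5.1 -1.3  5.7] w 0.15 x [ 0.     0.001 -1.   ] z [0.997 0.074 0.   ] q6 [0.369 0.242 1.719 0.    1.18  0.296]
```

View pics/c7.png

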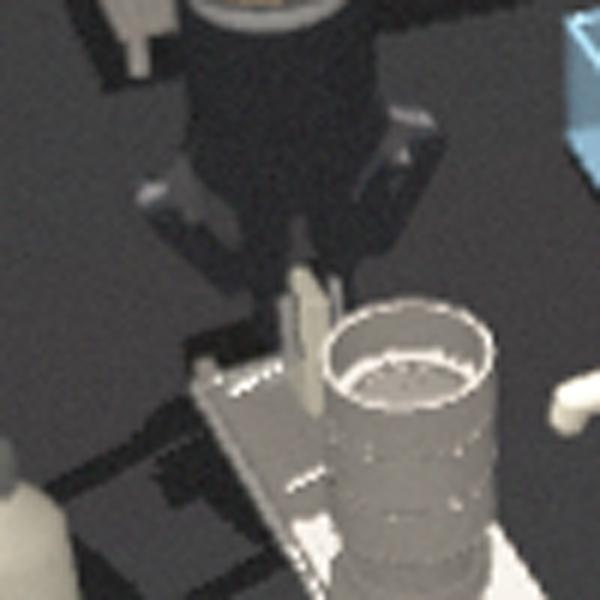

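Request:
servo_tool(twist=[[0,0,0],[0,0,0],[0,0,0],[0,0,0],[0,0,0],[0,0,0],[0,0,0],[0,0,0]], xyz=[[0.02,-0.3,0],[0.05,-0.6,0],[0.06,-0.8,0],[0.07,-1,0],[0.08,-1,0],[0.07,-1,0],[0.07,-1,0],[0.08,-1,0]], fingers=[0,0,0,0,0,0,0,0])

```text
time: 27.18
tool_pos: [0.5657, 0.2297, 0.0517]
tool_rot: [0.707, -0.026, 0.706, 0.026]
contact_force: [-4.4, 1.0, 5.4]
gripper_width: 0.154
```

Request:
servo_tool(twist=[[0,0,0],[0,0,0],[0,0,0],[0,0,0],[0,0,0],[0,0,0],[0,0,0],[0,0,0]], xyz=[[0.07,-1,0],[0.08,-1,0],[0.07,-1,0],[0.07,-1,0],[0.08,-1,0],[0.07,-1,0],[0.07,-1,0],[0.04,-0.5,0]], fingers=[0,0,0,0,0,0,0,0])

```text
time: 28.18
tool_pos: [0.5716, 0.1543, 0.0517]
tool_rot: [0.707, -0.026, 0.706, 0.026]
contact_force: [-3.9, 0.1, 6.5]
gripper_width: 0.158
```

Request:
servo_tool(twist=[[0,0,0],[0,0,0]], xyz=[[0.03,-0.4,0],[0,0,0]], fingers=[0,0])

```text
time: 28.42
tool_pos: [0.5719, 0.15, 0.0517]
tool_rot: [0.707, -0.026, 0.706, 0.026]
contact_force: [-4.2, -1.1, 6.7]
gripper_width: 0.159
```

Run:
```python
from h import *
a=save("top","t20");b=save("side","s20")
s,M=st()
cv2.imwrite("pics/c7.png",np.hstack([cv2.resize(i[y:y+130,x:x+130,::-1],None,fx=3,fy=3,interpolation=cv2.INTER_CUBIC) for i,x,y in ((a,220,160),(b,250,175))]))
```

```text
t 28.52 p [0.5719 0.15   0.0517] F [-3.6 -0.5  5.6] w 0.16 x [ 0.001 -0.001 -1.   ] z [0.997 0.073 0.001] q6 [ 1.310e-01  1.500e-01  1.827e+00 -1.000e-03  1.164e+00  5.800e-02]
```

View pics/c7.png

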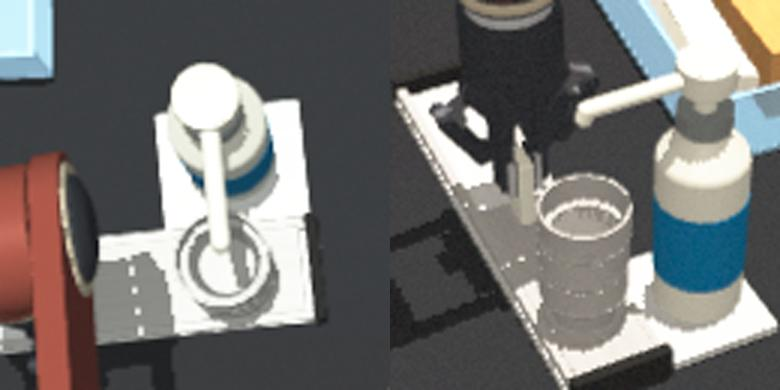

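Request:
servo_tool(twist=[[0,0,0],[0,0,0],[0,0,0]], xyz=[[0.02,-0.3,0],[0.02,-0.3,0],[0,0,0]], fingers=[0,0,0])

```text
time: 28.9
tool_pos: [0.5723, 0.1442, 0.0517]
tool_rot: [0.707, -0.026, 0.706, 0.026]
contact_force: [-3.8, 0.2, 5.5]
gripper_width: 0.159
```

Request:
servo_tool(twist=[[0,0,0],[0,0,0],[0,0,0]], xyz=[[0.02,-0.3,0],[0,0,0],[0,0,0]], fingers=[0,0,0])

```text
time: 29.28
tool_pos: [0.5725, 0.1413, 0.0517]
tool_rot: [0.707, -0.026, 0.706, 0.026]
contact_force: [-2.6, -0.3, 5.7]
gripper_width: 0.151
```

Request:
servo_tool(twist=[[0,0,0],[0,0,0],[0,0,0]], xyz=[[0.02,-0.3,0],[0,0,0],[0,0,0]], fingers=[0,0,0])

```text
time: 29.65
tool_pos: [0.5726, 0.1414, 0.0518]
tool_rot: [0.707, -0.024, 0.706, 0.028]
contact_force: [-3.1, 11.5, 5.1]
gripper_width: 0.153
```

Request:
servo_tool(twist=[[0,0,0],[0,0,0],[0,0,0]], xyz=[[0.02,-0.3,0],[0,0,0],[0,0,0]], fingers=[0,0,0])

```text
time: 30.02
tool_pos: [0.5726, 0.1414, 0.0518]
tool_rot: [0.707, -0.022, 0.706, 0.03]
contact_force: [-2.7, 21.9, 3.1]
gripper_width: 0.153
```

Request:
servo_tool(twist=[[0,0,0],[0,0,0],[0,0,0],[0,0,0],[0,0,0]], xyz=[[-0.04,0.5,0],[0,0,0],[0,0,0],[0,0,0],[0,0,0]], fingers=[0,0,0.4,0.4,0.4])

```text
time: 30.65
tool_pos: [0.5719, 0.1399, 0.0497]
tool_rot: [0.707, -0.026, 0.707, 0.026]
contact_force: [-0.3, -0.5, -0.1]
gripper_width: 0.401
```

Request:
servo_tool(twist=[[0,0,0],[0,0,0],[0,0,0],[0,0,0],[0,0,0],[0,0,0]], xyz=[[0,0,2],[0,0,4],[0,1,4],[0,5,5],[0,5,5],[0,0,0]], fingers=[0.4,0.4,0,0,0,0])

```text
time: 31.4
tool_pos: [0.5742, 0.2417, 0.2458]
tool_rot: [0.711, -0.026, 0.703, 0.028]
contact_force: [0.4, -0.0, 0.5]
gripper_width: -0.002
```

Run:
```python
from h import *
a=save("top","t21");b=save("side","s21")
s,M=st()
cv2.imwrite("pics/c7.png",np.hstack([cv2.resize(i[y:y+130,x:x+130,::-1],None,fx=3,fy=3,interpolation=cv2.INTER_CUBIC) for i,x,y in ((a,220,160),(b,250,175))]))
```

```text
t 31.5 p [0.572  0.2388 0.2396] F [-0.6 -0.5 -0. ] w 0.002 x [ 0.002  0.    -1.   ] z [0.997 0.074 0.002] q6 [ 0.276  0.035  1.617 -0.     1.487  0.202]
```

View pics/c7.png

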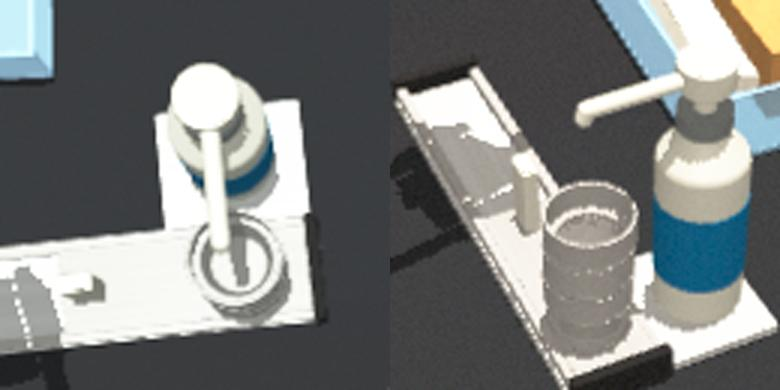

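Request:
servo_tool(twist=[[0,0,0],[0,0,0],[0,0,0],[0,0,0],[0,0,0],[0,0,0],[0,0,0]], xyz=[[0,0,4],[2,-4,2],[2.5,-5.6,0],[2.5,-5.6,0],[2.7,-5.7,0],[0,0,-2],[0,0,0]], fingers=[0,0,0,0,0,0,0])

```text
time: 32.38
tool_pos: [0.6665, 0.0293, 0.2736]
tool_rot: [0.704, -0.025, 0.709, 0.026]
contact_force: [0.5, 0.8, -0.3]
gripper_width: 0.002
```

Run:
```python
from h import *
a=save("top","t22");b=save("side","s22")
s,M=st()
cv2.imwrite("pics/c7.png",np.hstack([cv2.resize(i[y:y+130,x:x+130,::-1],None,fx=3,fy=3,interpolation=cv2.INTER_CUBIC) for i,x,y in ((a,240,140),(b,290,135))]))
```

```text
t 32.48 p [0.6676 0.0308 0.2768] F [-0.3  0.4  0.1] w 0.002 x [-0.003  0.    -1.   ] z [ 0.997  0.074 -0.003] q6 [-0.065  0.133  1.452  0.     1.559 -0.139]
```

View pics/c7.png

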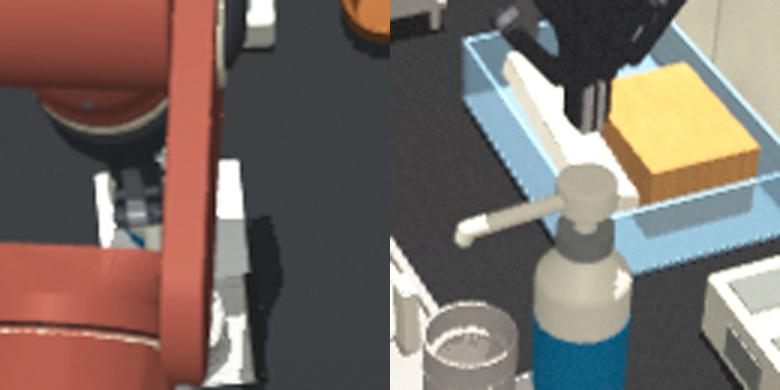

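Request:
servo_tool(twist=[[0,0,0],[0,0,0],[0,0,0],[0,0,0]], xyz=[[0.1,0,-2],[0,0,-1.5],[0,0,-0.6],[0,0,0]], fingers=[0,0,0,0])

```text
time: 32.98
tool_pos: [0.6692, 0.0304, 0.2361]
tool_rot: [0.706, -0.026, 0.707, 0.026]
contact_force: [-0.3, -0.9, -0.1]
gripper_width: -0.001
```

Run:
```python
from h import *
b=save("side","s23")
s,M=st()
cv2.imwrite("pics/c7.png",np.hstack([cv2.resize(i[y:y+100,x:x+100,::-1],None,fx=5,fy=5,interpolation=cv2.INTER_CUBIC) for i,x,y in ((b,300,135),)]))
```

```text
t 33.02 p [0.6696 0.0303 0.2371] F [ 0.2 -0.6 -0.3] w -0.0 x [-0. -0. -1.] z [ 0.997  0.073 -0.   ] q6 [-0.066  0.154  1.494 -0.     1.493 -0.139]
```

View pics/c7.png

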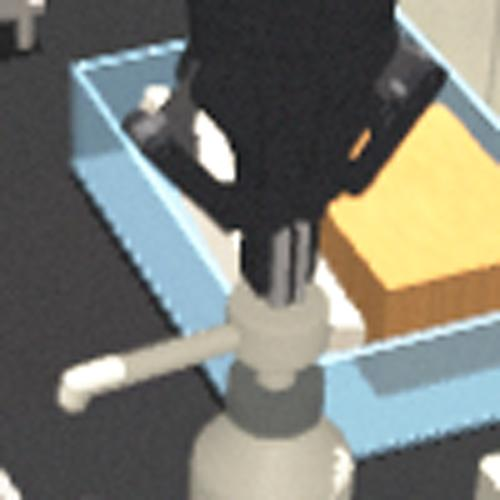

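Tip sits over the cap. Press slowly.

Request:
servo_tool(twist=[[0,0,0],[0,0,0],[0,0,0],[0,0,0]], xyz=[[0,0,-0.5],[0,0,-0.4],[0,0,-0.4],[0,0,0]], fingers=[0,0,0,0])

```text
time: 33.52
tool_pos: [0.6702, 0.0301, 0.2255]
tool_rot: [0.707, -0.026, 0.706, 0.026]
contact_force: [-1.6, 0.1, 5.8]
gripper_width: 0.003
```

Request:
servo_tool(twist=[[0,0,0],[0,0,0],[0,0,0]], xyz=[[0,0,-0.3],[0,0,-0.2],[0,0,0]], fingers=[0,0,0])

```text
time: 33.9
tool_pos: [0.6702, 0.0301, 0.2214]
tool_rot: [0.707, -0.026, 0.706, 0.026]
contact_force: [-1.9, 0.2, 6.0]
gripper_width: -0.002
```

Request:
servo_tool(twist=[[0,0,0],[0,0,0],[0,0,0]], xyz=[[0,0,-0.2],[0,0,-0.1],[0,0,0]], fingers=[0,0,0])

```text
time: 34.28
tool_pos: [0.6703, 0.0301, 0.22]
tool_rot: [0.708, -0.026, 0.706, 0.026]
contact_force: [-4.5, -0.5, 12.9]
gripper_width: 0.001
```

Request:
servo_tool(twist=[[0,0,0],[0,0,0]], xyz=[[0,0,-0.2],[0,0,0]], fingers=[0,0])

```text
time: 34.52
tool_pos: [0.6704, 0.0301, 0.22]
tool_rot: [0.708, -0.026, 0.705, 0.026]
contact_force: [-7.0, 0.8, 18.2]
gripper_width: 0.006
```

Request:
servo_tool(twist=[[0,0,0],[0,0,0],[0,0,0],[0,0,0],[0,0,0],[0,0,0],[0,0,0]], xyz=[[0,0,0.5],[0,0,1.5],[0,0,4],[0,0,4],[-4.9,5.5,0],[-4.9,5.5,0],[0,0,0]], fingers=[0,0,0,0,0.5,0.5,0.5])

```text
time: 35.4
tool_pos: [0.5841, 0.1261, 0.314]
tool_rot: [0.706, -0.027, 0.707, 0.027]
contact_force: [0.3, -0.2, -0.2]
gripper_width: 0.501
```

Run:
```python
from h import *
a=save("top","t24");b=save("side","s24")
s,M=st()
```

```text
t 35.5 p [0.5861 0.1237 0.3139] F [-0.1  0.6 -0.9] w 0.501 x [-0.    -0.001 -1.   ] z [ 0.997  0.074 -0.   ] q6 [ 0.084 -0.044  1.574 -0.     1.612  0.01 ]
```

View pics/s24.png

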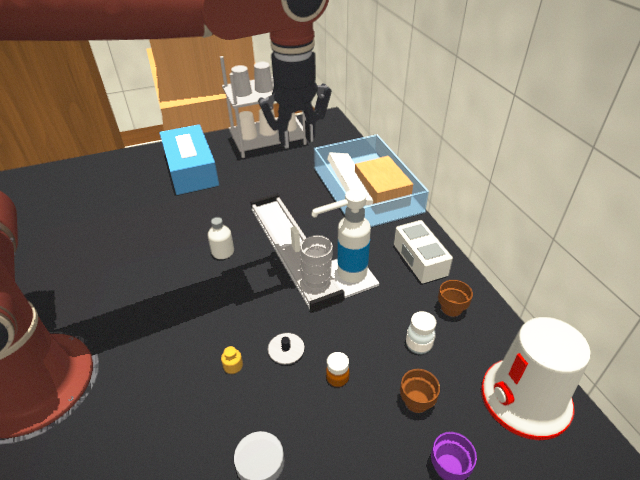

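Request:
servo_tool(twist=[[0,0,0],[0,0,0],[0,0,0],[0,0,0],[0,0,0],[0,0,0]], xyz=[[-1.4,1.7,-2],[0,0,-5],[0,0,-5],[0,0,-5],[0,0,-2],[0,0,0]], fingers=[0.5,0.5,0.5,0.5,0.5,0.5])

```text
time: 36.25
tool_pos: [0.5721, 0.1397, 0.1228]
tool_rot: [0.706, -0.026, 0.708, 0.025]
contact_force: [-0.2, -0.8, 0.5]
gripper_width: 0.498
```

Run:
```python
from h import *
b=save("side","s25")
s,M=st()
cv2.imwrite("pics/c7.png",np.hstack([cv2.resize(i[y:y+100,x:x+100,::-1],None,fx=5,fy=5,interpolation=cv2.INTER_CUBIC) for i,x,y in ((b,240,165),)]))
```

```text
t 36.3 p [0.5735 0.14   0.1251] F [ 0.4 -0.4  0.5] w 0.502 x [ 0.001  0.    -1.   ] z [0.997 0.072 0.001] q6 [ 0.113  0.059  1.79  -0.     1.293  0.041]
```

View pics/c7.png

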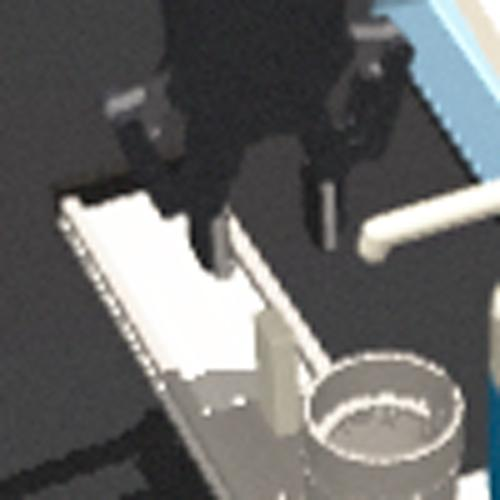

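Request:
servo_tool(twist=[[0,0,0],[0,0,0],[0,0,0],[0,0,0],[0,0,0],[0,0,0],[0,0,0],[0,0,0]], xyz=[[-0.1,0.1,-3],[0,0,-2.5],[0,0,-1.9],[0,0,0],[0,0,0],[0,0,0],[0,0,0],[0,0,0]], fingers=[0.5,0.5,0.5,0.5,0.3,0,0,0])

```text
time: 37.3
tool_pos: [0.5725, 0.1416, 0.0521]
tool_rot: [0.707, -0.026, 0.706, 0.026]
contact_force: [-2.2, -0.7, 5.4]
gripper_width: 0.157
```

Request:
servo_tool(twist=[[0,0,0],[0,0,0],[0,0,0]], xyz=[[0,0,0],[0,0,0],[0,0,0]], fingers=[0,0,0])

```text
time: 37.67
tool_pos: [0.5725, 0.1416, 0.0521]
tool_rot: [0.707, -0.026, 0.706, 0.026]
contact_force: [-1.0, 0.3, 7.2]
gripper_width: 0.155
```

Request:
servo_tool(twist=[[0,0,0],[0,0,0],[0,0,0],[0,0,0],[0,0,0],[0,0,0],[0,0,0],[0,0,0]], xyz=[[-0.02,0.3,0],[-0.05,0.6,0],[-0.06,0.8,0],[-0.07,1,0],[-0.08,1,0],[-0.07,1,0],[-0.07,1,0],[-0.08,1,0]], fingers=[0,0,0,0,0,0,0,0])

```text
time: 38.67
tool_pos: [0.5674, 0.2087, 0.0521]
tool_rot: [0.707, -0.026, 0.706, 0.026]
contact_force: [-2.4, -2.6, 6.6]
gripper_width: 0.152
```

Request:
servo_tool(twist=[[0,0,0],[0,0,0],[0,0,0],[0,0,0],[0,0,0],[0,0,0],[0,0,0],[0,0,0]], xyz=[[-0.07,1,0],[-0.08,1,0],[-0.07,1,0],[-0.07,1,0],[-0.08,1,0],[-0.07,1,0],[-0.07,1,0],[-0.07,1,0]], fingers=[0,0,0,0,0,0,0,0])

```text
time: 39.67
tool_pos: [0.5612, 0.2888, 0.0521]
tool_rot: [0.707, -0.026, 0.706, 0.026]
contact_force: [-3.3, -2.0, 8.6]
gripper_width: 0.156
```

Request:
servo_tool(twist=[[0,0,0],[0,0,0],[0,0,0],[0,0,0]], xyz=[[-0.06,0.8,0],[-0.03,0.4,0],[0,0,0],[0,0,0]], fingers=[0,0,0,0])

```text
time: 40.17
tool_pos: [0.5602, 0.3015, 0.0521]
tool_rot: [0.707, -0.025, 0.706, 0.027]
contact_force: [-3.1, 0.9, 6.4]
gripper_width: 0.157
```

Request:
servo_tool(twist=[[0,0,0],[0,0,0],[0,0,0]], xyz=[[-0.04,0.5,0],[-0.02,0.3,0],[0,0,0]], fingers=[0,0,0])

```text
time: 40.55
tool_pos: [0.5596, 0.3092, 0.0521]
tool_rot: [0.707, -0.026, 0.706, 0.026]
contact_force: [-3.2, -0.0, 6.5]
gripper_width: 0.151
```

Request:
servo_tool(twist=[[0,0,0],[0,0,0],[0,0,0]], xyz=[[-0.02,0.3,0],[0,0,0],[0,0,0]], fingers=[0,0,0])

```text
time: 40.92
tool_pos: [0.5595, 0.3111, 0.0521]
tool_rot: [0.707, -0.026, 0.706, 0.026]
contact_force: [-3.5, -3.3, 6.8]
gripper_width: 0.152
```

Request:
servo_tool(twist=[[0,0,0],[0,0,0],[0,0,0]], xyz=[[-0.02,0.3,0],[0,0,0],[0,0,0]], fingers=[0,0,0])

```text
time: 41.3
tool_pos: [0.5594, 0.3111, 0.052]
tool_rot: [0.706, -0.028, 0.707, 0.024]
contact_force: [-3.9, -15.3, 11.4]
gripper_width: 0.154
```

Request:
servo_tool(twist=[[0,0,0],[0,0,0],[0,0,0],[0,0,0],[0,0,0]], xyz=[[0.02,-0.35,0],[0,0,0],[0,0,0],[0,0,0],[0,0,0]], fingers=[0,0,0.4,0.4,0.4])

```text
time: 41.92
tool_pos: [0.5588, 0.311, 0.0498]
tool_rot: [0.707, -0.026, 0.707, 0.026]
contact_force: [-0.3, -0.6, 0.5]
gripper_width: 0.401
```

Request:
servo_tool(twist=[[0,0,0],[0,0,0],[0,0,0],[0,0,0],[0,0,0],[0,0,0],[0,0,0]], xyz=[[0,0,2],[0,0,5],[0,0,5],[-3,0,4],[-4,-3,0],[-4,-4.5,0],[0,0,0]], fingers=[0.4,0.4,0.4,0.4,0.4,0.4,0.4])

```text
time: 42.8
tool_pos: [0.4461, 0.2341, 0.2102]
tool_rot: [0.707, -0.025, 0.707, 0.025]
contact_force: [-0.2, -0.8, 0.0]
gripper_width: 0.401
```

Run:
```python
from h import *
a=save("top","t26");b=save("side","s26")
s,M=st()
print(fit("top",a,.4669,-.1099,LID),fit("side",b,.467,-.105,LID))
```

```text
t 42.9 p [0.4493 0.236  0.2118] F [ 1.1 -0.   0.2] w 0.401 x [ 0.003  0.001 -1.   ] z [0.997 0.072 0.003] q6 [ 0.337 -0.223  1.905  0.     1.457  0.264]
(array([ 0.46749427, -0.10952902]), np.float64(0.9143900554814243)) (array([ 0.46699179, -0.10509533]), np.float64(0.8756504336224149))
```

View pics/s26.png

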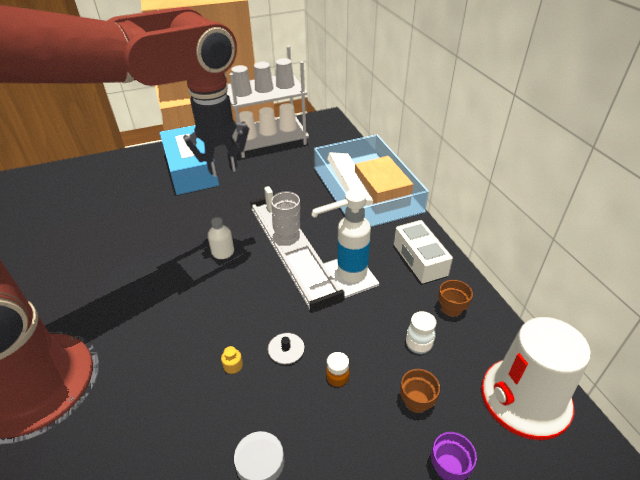

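View pics/t26.png

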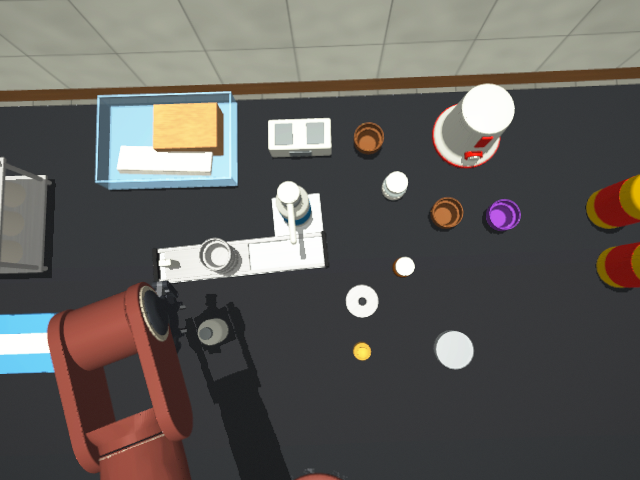

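Request:
servo_tool(twist=[[0,0,0],[0,0,0],[0,0,0],[0,0,0],[0,0,0],[0,0,0],[0,0,0],[0,0,0]], xyz=[[0,-4.5,0],[0,-6,0],[0,-6,0],[0,-6,0],[0,-6,0],[1.8,-5.8,0],[0,0,-5],[0,0,0]], fingers=[0.5,0.5,0.5,0.5,0.5,0.5,0.5,0.5])

```text
time: 43.9
tool_pos: [0.4657, -0.1068, 0.1572]
tool_rot: [0.704, -0.024, 0.709, 0.027]
contact_force: [-0.4, -0.5, 0.3]
gripper_width: 0.502
```

Request:
servo_tool(twist=[[0,0,0],[0,0,0],[0,0,0]], xyz=[[0,0,-5],[0,0,-3],[0,0,0]], fingers=[0.5,0.5,0.5])

```text
time: 44.28
tool_pos: [0.4667, -0.1059, 0.0797]
tool_rot: [0.706, -0.026, 0.708, 0.027]
contact_force: [0.9, 0.0, 0.8]
gripper_width: 0.505
```

Run:
```python
from h import *
a=save("top","t27");b=save("side","s27")
s,M=st()
print(fit("side",b,.467,-.105,LID))
cv2.imwrite("pics/c7.png",np.hstack([cv2.resize(i[y:y+100,x:x+100,::-1],None,fx=4,fy=4,interpolation=cv2.INTER_CUBIC) for i,x,y in ((a,310,250),(b,230,280))]))
```

```text
t 44.38 p [ 0.4688 -0.1071  0.0826] F [-0.4  1.3  1.5] w 0.5 x [ 0.003 -0.001 -1.   ] z [0.997 0.074 0.003] q6 [-0.379 -0.158  2.075  0.     1.222 -0.454]
(array([ 0.46743931, -0.10579959]), np.float64(0.8022583859182996))
```

View pics/c7.png

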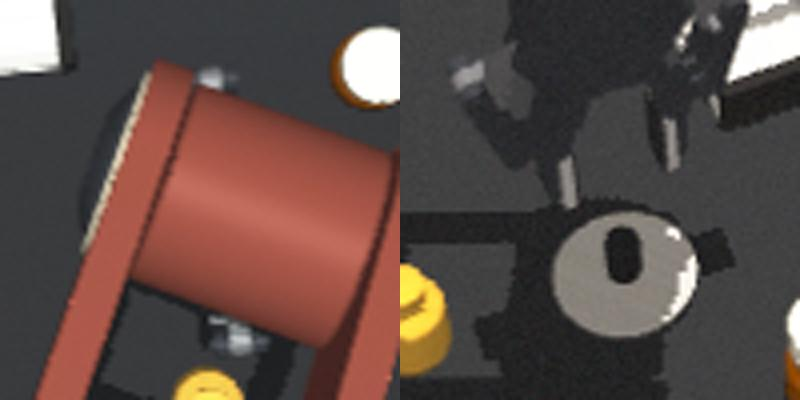

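Request:
servo_tool(twist=[[0,0,0],[0,0,0],[0,0,0],[0,0,0],[0,0,0]], xyz=[[-0.15,0,-3],[0,0,-2],[0,0,-1.2],[0,0,-0.4],[0,0,0]], fingers=[0.5,0.5,0.5,0.5,0.5])

```text
time: 45.0
tool_pos: [0.4663, -0.1073, 0.0152]
tool_rot: [0.707, -0.026, 0.706, 0.026]
contact_force: [-0.5, -1.0, 0.3]
gripper_width: 0.501
```

Run:
```python
from h import *
b=save("side","s28")
s,M=st()
cv2.imwrite("pics/c7.png",np.hstack([cv2.resize(i[y:y+60,x:x+60,::-1],None,fx=10,fy=10,interpolation=cv2.INTER_CUBIC) for i,x,y in ((b,255,315),)]))
```

```text
t 45.05 p [ 0.4664 -0.1073  0.0153] F [-0.  -0.5 -0. ] w 0.499 x [ 0.002 -0.001 -1.   ] z [0.997 0.073 0.002] q6 [-0.382 -0.053  2.109  0.     1.084 -0.455]
```

View pics/c7.png

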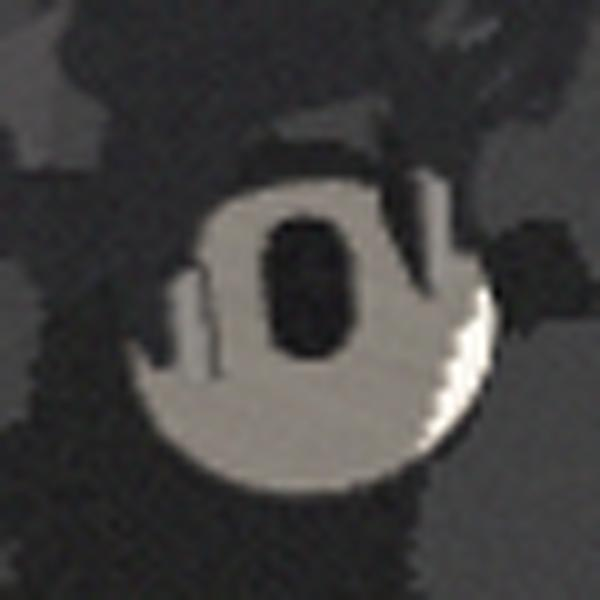

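Request:
servo_tool(twist=[[0,0,0],[0,0,0],[0,0,0],[0,0,0],[0,0,0],[0,0,0],[0,0,0]], xyz=[[0.05,0,-0.25],[0,0,0],[0,0,0],[0,0,0],[0,0,0],[0,0,0],[0,0,0]], fingers=[0.5,0.4,0.3,0.2,0.1,0.1,0.1])

```text
time: 45.92
tool_pos: [0.4662, -0.1071, 0.012]
tool_rot: [0.707, -0.026, 0.707, 0.026]
contact_force: [-1.3, 1.4, 3.8]
gripper_width: 0.189
```

Request:
servo_tool(twist=[[0,0,0],[0,0,0],[0,0,0],[0,0,0],[0,0,0],[0,0,0],[0,0,0],[0,0,0]], xyz=[[0,0,0],[0,0,1],[0,0,3],[0,0,5],[0,0,5],[0,0,5],[0,0,2],[0,0,0]], fingers=[0.1,0.1,0.1,0.1,0.1,0.1,0.1,0.1])

```text
time: 46.92
tool_pos: [0.4664, -0.1072, 0.2224]
tool_rot: [0.707, -0.026, 0.706, 0.026]
contact_force: [0.2, 0.3, -2.4]
gripper_width: 0.191
```

Run:
```python
from h import *
a=save("top","t29");b=save("side","s29")
s,M=st()
cv2.imwrite("pics/c7.png",np.hstack([cv2.resize(i[y:y+150,x:x+150,::-1],None,fx=4,fy=4,interpolation=cv2.INTER_CUBIC) for i,x,y in ((b,180,185),)]))
cv2.imwrite("pics/c8.png",np.hstack([cv2.resize(i[y:y+60,x:x+60,::-1],None,fx=10,fy=10,interpolation=cv2.INTER_CUBIC) for i,x,y in ((a,190,225),)]))
```

```text
t 47.02 p [ 0.4649 -0.1066  0.2191] F [ 1.   0.4 -1.2] w 0.183 x [-0.004  0.001 -1.   ] z [ 0.997  0.073 -0.004] q6 [-0.382 -0.304  1.958 -0.     1.491 -0.455]
```

View pics/c7.png

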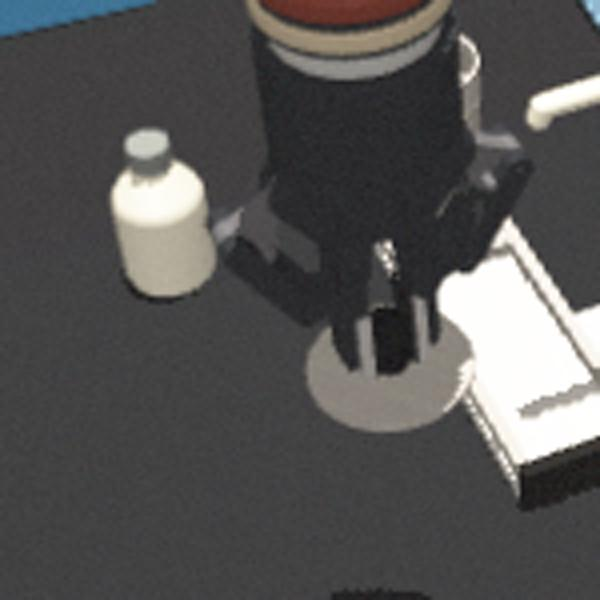

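View pics/c8.png

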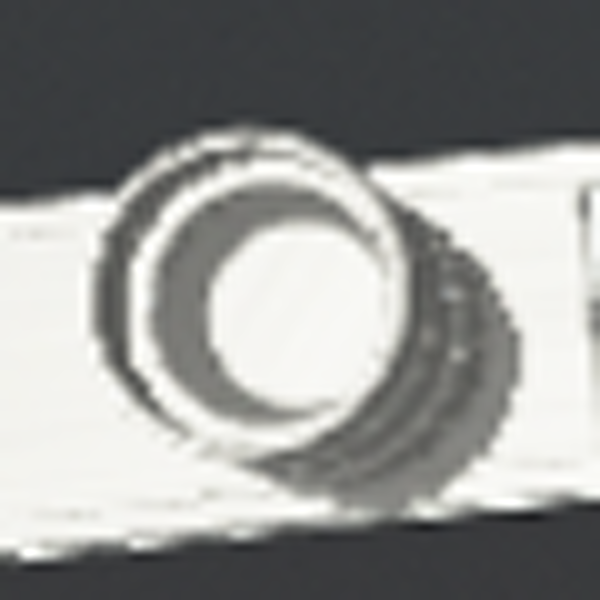

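Run:
```python
from h import *
X,Y=.5695,.1925
for n,f in (("top","t29"),("side","s26")):
    b=cv2.imread(f"pics/{f}.png"); q=proj(n,[[X,Y,.131]])[0]; x0,y0=int(q[0])-24,int(q[1])-24;k=10
    c=cv2.resize(b[y0:y0+50,x0:x0+40+8],None,fx=k,fy=k,interpolation=cv2.INTER_CUBIC); c0=c.copy()
    d=-.0025 if n=="top" else .0025
    for (z,r) in [(.131,.033),(.131,.0305),(.105,.033)]:
        q=((proj(n,circ(X,Y+d,z,r))-[x0,y0]+.5)*k-.5); cv2.polylines(c,[q.round().astype(np.int32)],True,(0,0,255) if z>.13 else (255,0,0),1)
    cv2.imwrite(f"pics/w{n}.png",np.hstack([c]))
cv2.imwrite("pics/w.png",np.hstack([cv2.imread("pics/wtop.png"),cv2.imread("pics/wside.png")]))
print(cv2.imread("pics/w.png").shape)
```

```text
(500, 960, 3)
```

View pics/w.png

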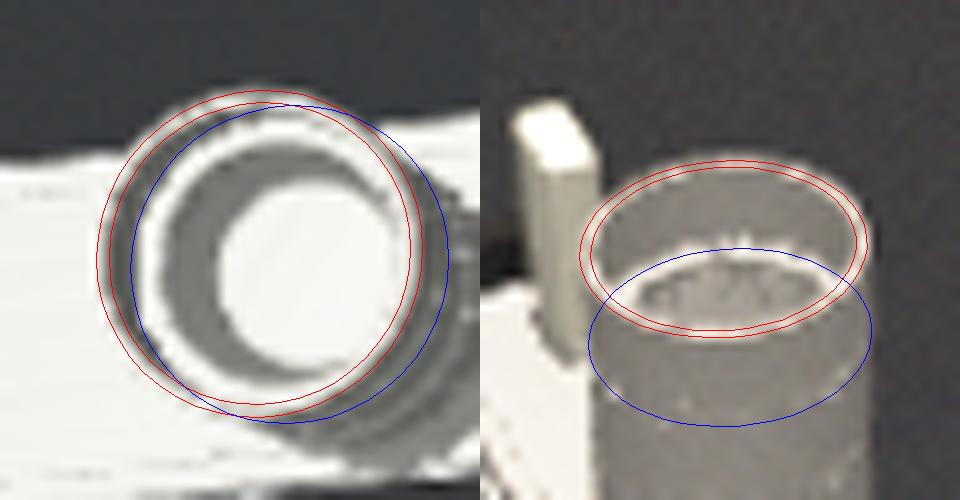

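Request:
servo_tool(twist=[[0,0,0],[0,0,0],[0,0,0],[0,0,0],[0,0,0],[0,0,0],[0,0,0],[0,0,0]], xyz=[[-1,4,0],[-0.7,5,0],[0,5,0],[0,5,0],[0,4,0],[4,3,0],[4,2.5,0],[4,1.4,0]], fingers=[0.1,0.1,0.1,0.1,0.1,0.1,0.1,0.1])

```text
time: 48.02
tool_pos: [0.5685, 0.1932, 0.2177]
tool_rot: [0.705, -0.027, 0.709, 0.026]
contact_force: [-0.1, -0.2, -0.8]
gripper_width: 0.187
```

Request:
servo_tool(twist=[[0,0,0],[0,0,0],[0,0,0],[0,0,0]], xyz=[[0,0,0],[0,0,-2],[0,0,-2],[0,0,0]], fingers=[0.1,0.1,0.1,0.1])

```text
time: 48.52
tool_pos: [0.5661, 0.1912, 0.1777]
tool_rot: [0.704, -0.026, 0.709, 0.025]
contact_force: [0.4, -0.6, -0.3]
gripper_width: 0.19
```

Run:
```python
from h import *
b=save("side","s30")
s,M=st()
cv2.imwrite("pics/c7.png",np.hstack([cv2.resize(i[y:y+100,x:x+100,::-1],None,fx=6,fy=6,interpolation=cv2.INTER_CUBIC) for i,x,y in ((b,235,140),)]))
```

```text
t 48.58 p [0.5673 0.1914 0.1797] F [ 0.6 -0.7 -0.6] w 0.191 x [-0.003 -0.001 -1.   ] z [ 0.997  0.073 -0.003] q6 [0.201 0.03  1.724 0.    1.391 0.129]
```

View pics/c7.png

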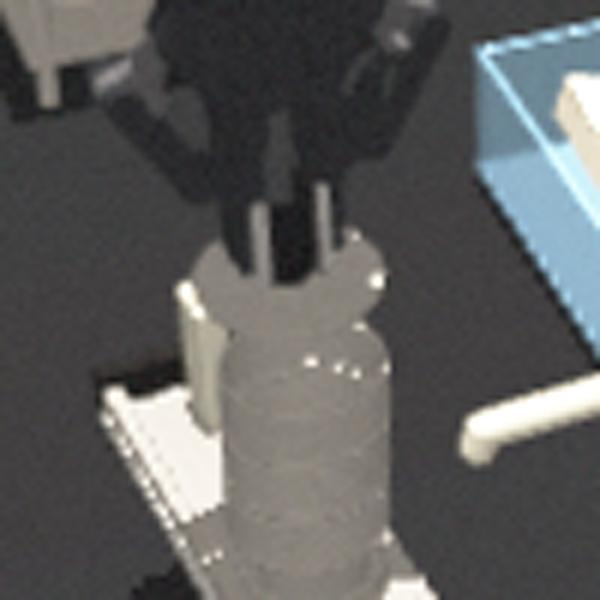

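Request:
servo_tool(twist=[[0,0,0],[0,0,0],[0,0,0],[0,0,0],[0,0,0]], xyz=[[0.15,0.1,-1],[0,0,-1],[0,0,-0.7],[0,0,-0.3],[0,0,0]], fingers=[0.1,0.1,0.1,0.1,0.1])

```text
time: 49.2
tool_pos: [0.5704, 0.1929, 0.1514]
tool_rot: [0.706, -0.026, 0.707, 0.026]
contact_force: [-0.5, 0.0, 0.5]
gripper_width: 0.182
```

Run:
```python
from h import *
b=save("side","s31")
s,M=st()
cv2.imwrite("pics/c7.png",np.hstack([cv2.resize(i[y:y+100,x:x+100,::-1],None,fx=6,fy=6,interpolation=cv2.INTER_CUBIC) for i,x,y in ((b,235,140),)]))
```

```text
t 49.25 p [0.5706 0.193  0.1518] F [-0.4 -0.1 -1.1] w 0.189 x [ 0. -0. -1.] z [0.997 0.073 0.   ] q6 [ 0.203  0.06   1.741 -0.     1.34   0.13 ]
```

View pics/c7.png

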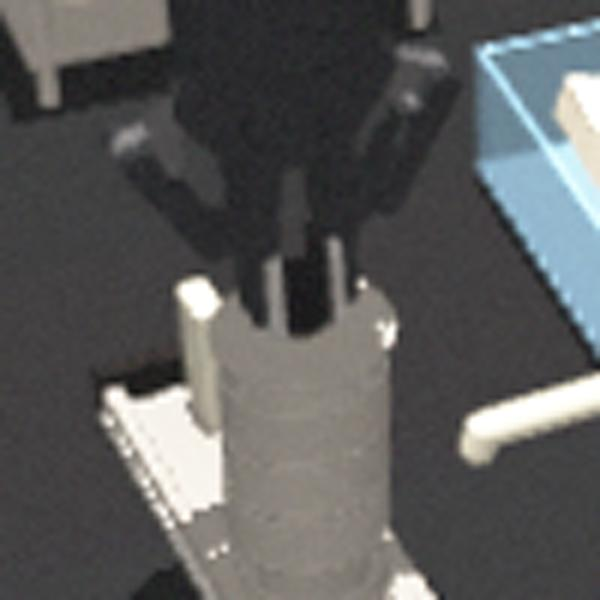

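Request:
servo_tool(twist=[[0,0,0],[0,0,0],[0,0,0],[0,0,0]], xyz=[[0,0,-0.5],[0,0,-0.4],[0,0,-0.2],[0,0,0]], fingers=[0.1,0.1,0.1,0.1])

```text
time: 49.75
tool_pos: [0.5703, 0.1929, 0.1403]
tool_rot: [0.706, -0.026, 0.707, 0.026]
contact_force: [-0.4, -0.2, -0.7]
gripper_width: 0.185
```

Request:
servo_tool(twist=[[0,0,0],[0,0,0]], xyz=[[0,0,-0.2],[0,0,0]], fingers=[0.1,0.1])

```text
time: 50.0
tool_pos: [0.5704, 0.1929, 0.1386]
tool_rot: [0.707, -0.026, 0.707, 0.026]
contact_force: [0.7, -0.3, -0.4]
gripper_width: 0.189
```

Run:
```python
from h import *
b=save("side","s32")
s,M=st()
cv2.imwrite("pics/c7.png",np.hstack([cv2.resize(i[y:y+100,x:x+100,::-1],None,fx=6,fy=6,interpolation=cv2.INTER_CUBIC) for i,x,y in ((b,235,140),)]))
```

```text
t 50.05 p [0.5704 0.193  0.1387] F [-0.4  0.4  0.1] w 0.189 x [-0.  0. -1.] z [ 0.997  0.073 -0.   ] q6 [0.203 0.073 1.751 0.    1.318 0.13 ]
```

View pics/c7.png

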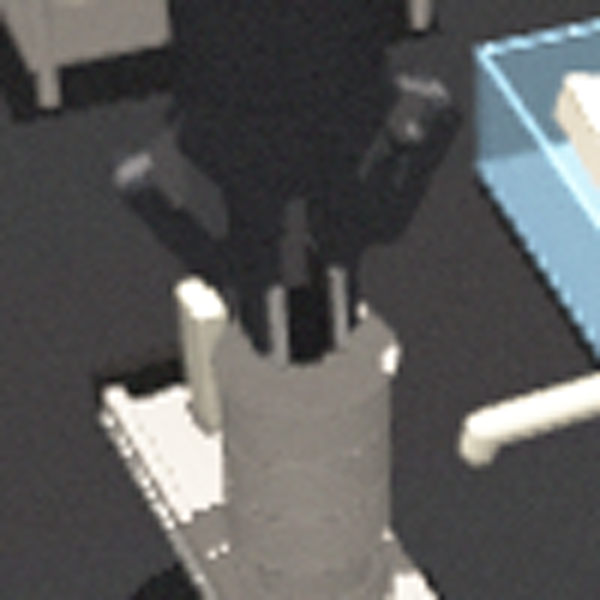

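Request:
servo_tool(twist=[[0,0,0],[0,0,0]], xyz=[[0,0,-0.15],[0,0,0]], fingers=[0.1,0.1])

```text
time: 50.3
tool_pos: [0.5705, 0.193, 0.1371]
tool_rot: [0.707, -0.026, 0.707, 0.026]
contact_force: [-0.1, -1.3, -0.5]
gripper_width: 0.185
```

Request:
servo_tool(twist=[[0,0,0],[0,0,0]], xyz=[[0,0,-0.1],[0,0,0]], fingers=[0.1,0.1])

```text
time: 50.55
tool_pos: [0.5708, 0.193, 0.137]
tool_rot: [0.707, -0.026, 0.706, 0.026]
contact_force: [-2.5, -0.8, 2.3]
gripper_width: 0.182
```

Request:
servo_tool(twist=[[0,0,0],[0,0,0],[0,0,0],[0,0,0],[0,0,0],[0,0,0],[0,0,0],[0,0,0]], xyz=[[0,0,0.05],[0,0,0],[0,0,0],[0,0,1],[0,0,4],[0,0,5],[-5,2,2],[-5,2,0]], fingers=[0.25,0.4,0.45,0.45,0.45,0.45,0.45,0.45])

```text
time: 51.55
tool_pos: [0.4709, 0.2336, 0.2607]
tool_rot: [0.709, -0.025, 0.705, 0.026]
contact_force: [-0.2, 0.7, -0.6]
gripper_width: 0.452
```

Request:
servo_tool(twist=[[0,0,0],[0,0,0],[0,0,0]], xyz=[[-3,5,0],[0,5,0],[0,0,0]], fingers=[0.45,0.45,0.45])

```text
time: 51.92
tool_pos: [0.4397, 0.3354, 0.2575]
tool_rot: [0.707, -0.027, 0.706, 0.028]
contact_force: [1.3, -0.1, 0.3]
gripper_width: 0.446
```

Run:
```python
from h import *
a=save("top","t33");b=save("side","s33")
s,M=st()
X,Y=.5705,.1925
o=[]
for n,im in (("top",a),("side",b)):
    q=proj(n,[[X,Y,.135]])[0]; x0,y0=int(q[0])-30,int(q[1])-24;k=8
    c=cv2.resize(im[y0:y0+60,x0:x0+50,::-1],None,fx=k,fy=k,interpolation=cv2.INTER_CUBIC)
    o.append(c)
    c=c.copy()
    d=-.0025 if n=="top" else .0025
    for (z,r) in [(.135,.036),(.161,.009)]:
        q=((proj(n,circ(X,Y+d,z,r))-[x0,y0]+.5)*k-.5); cv2.polylines(c,[q.round().astype(np.int32)],True,(0,0,255),1)
    o[-1]=c
cv2.imwrite("pics/w.png",np.hstack(o))
```

```text
t 52.02 p [0.4404 0.3331 0.2572] F [-0.3  0.1  0.6] w 0.449 x [ 0. -0. -1.] z [0.997 0.074 0.   ] q6 [ 0.513 -0.136  1.753 -0.     1.524  0.439]
```

View pics/w.png

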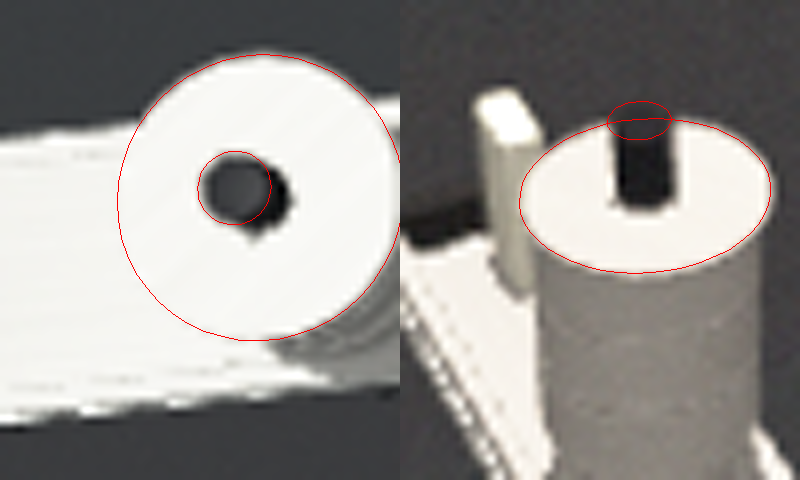

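View pics/s33.png

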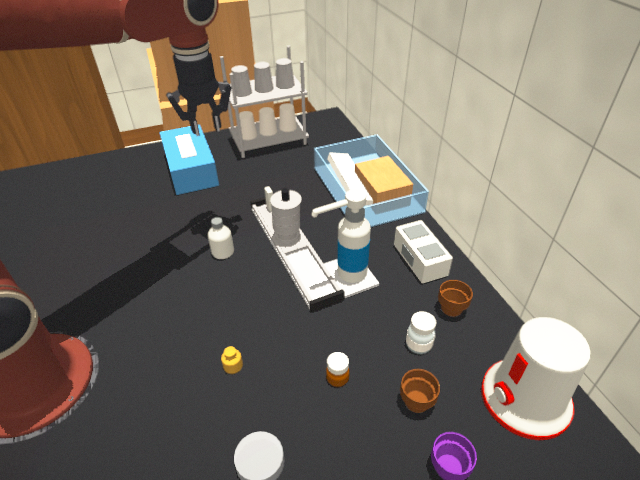

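View pics/t33.png

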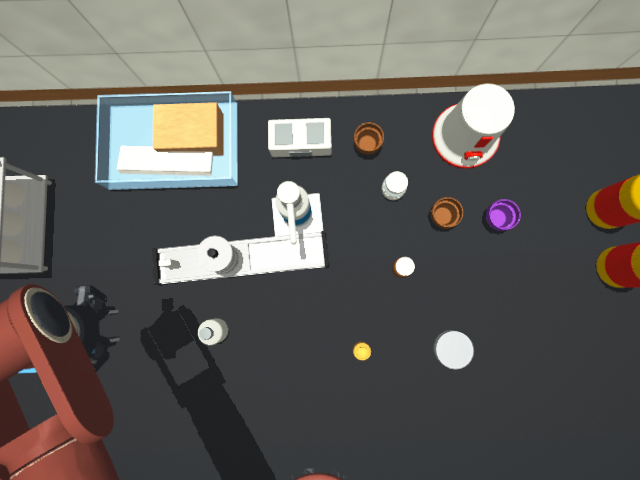

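Run:
```python
from h import *
print(job.job_done())
```

```text
the job is handed in; nothing more can be done
None
```

The job is done and handed in at about 52 s of the 210 s allowed; no verdict was reported.

- **Stack:** I found three steel cups and nested all of them, mouth up, in the cup place while the carriage was out. The brown and purple look-alikes were left alone.
- **Pump:** I slid the carriage in until it met its stop, which I felt as a force of about 22 N. I then pressed the pump head until it stopped, 12 mm down at 18 N, and the pictures show it came up again.
- **Carriage and lid:** I pulled the carriage back to its out stop, 170 mm by the handle, and put the lid on the top cup, knob up.

**Last checks:**
- In both pictures the lid's disc lies level, at the height and centre it should have.
- The jars, weight, dish and bottle look to be where they started; I compared them by eye only.
- The gripper is clear of everything.

**Disagreement:** The two cameras differed by about 5 mm in y, so I used their average. The grasps and fits all worked with it.

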